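# Stow two underglaze jars in the roll-top jar store

## Robot

A 6-joint arm with a two-finger parallel gripper is mounted at the origin on the work surface; the furniture and walls round the work are solid. World frame = base frame: x ahead of the robot, y to its left, z up, the work surface at z = 0. Lengths are in m, angles in rad, forces in N, time in s.
With the tool pointing down it reaches from about 0.325 to 0.775 m from the base axis. Payload 5.5 kg.
Tool frame: the origin (TCP) lies at the very end of the fingers, on their centre line; the grasp point (between the pads) lies 19 mm behind it; z points along the fingers, y is the direction in which the jaws open and shut (so a half turn about z gives the same grasp; the last joint's range is limited). The gripper opens to 85 mm and grips with 20 to 120 N. Pads are 22 mm wide; open, the fingers measure 114 mm over their backs; the gripper's body (76 mm by 85 mm) begins 54 mm behind the grasp point. The pads swing forward as they close: fully open they stand 13 mm farther back than shut.
Start: joints at [-1.176, 0.091, 1.231, -0, 1.82, -0.057], TCP at [0.262, -0.54, 0.231] pointing down, gripper open.
Joint ranges: [-2.87, 2.87], [-0.86, 2.18], [0.17, 2.46], [-1.51, 4.65], [0.06, 2.69], [-2.65, 2.65]. Speed limits (rad/s): [2.57, 2.57, 3.01, 3.14, 3.14, 3.14].

## Interface

Orientations are given as a unit quaternion [w, x, y, z].
In Python, from plant import monitor, get_image, arm gives the robot as it stands.
- The arm moves only by the tool apply_moves, never from a script. Its argument "increments" is a list of rows, each an object with "delta_pos": the shift along the tool's x, y, z in cm, a list of three; "angular": the turn, a rotation vector about the tool's x, y, z in degrees, a list of three; "fingers": the closure, from 0 (fully open) to 1 (shut). In form: [{"delta_pos": [tx, ty, tz], "angular": [ax, ay, az], "fingers": fingers}, ...]. A call has 1 to 8 rows; each row shifts and turns the commanded pose from where the row before left it, along the tool's axes as they then stand; what a row does not reach is not made up. A row lasts 1/10 s, in which the tool goes at most 50 mm and 8.59 degrees, less where a joint would pass 70% of its speed; a pose out of reach is approached as far as the arm can. A call is refused whole if a number of a shift passes 5 or a number of a turn 8.59, either way. A call with a gripper value outside its range is refused whole. The fingers move at their own pace and stop on an object; "force" is the grip in N (left out, the last holds). Time passes only in rows, so rows that do not move let the fingers close. It gives the time, the measured TCP pose, the force and the opening at its end, in the units of the state.
- monitor.state(): the state, without advancing time (a new reading comes with each control period).
- get_image(name): name is "side" or "top"; returns a dict with "pixels" (420x560x3 uint8, red, green, blue), "fx", "fy", "cx", "cy" (pixels), "T" (4x4, takes a point from camera to world coordinates). Camera axes: x right, y up, looking along -z (the intrinsics and any distortion apply to the point x, -y, -z); pixel columns grow to the right and rows downward; lengths in m; the calibration is good to about 2 mm. A picture is of the moment at which its call begins. There is no depth.
- arm.hand_in(): hands the job in, once; it reports no verdict.
The state is a dict: "time": time; "joints": joint angles; "joint_vel": joint speeds; "joint_torque": joint torques, N m; "position": TCP position; "ee_rot": TCP orientation; "wrist_force": force on the tool from outside, world axes, zero at the start; "ft_torque": the same for the moment, N m; "finger_gap": finger opening in m.
Only numpy, scipy, OpenCV 4.12 (cv2) and the standard library are available. Lean on these libraries where they do the work, as an engineer would, in place of code of your own. Each camera call takes 0.05 s, during which the arm holds its last target.

## Task

Roll the store's slatted shutter fully open. Put the blue jar and the yellow jar, right way up, into the leaning crate inside, each in the cell behind the glazed chip of its own colour and sitting fully down on the cell floor; then roll the shutter fully shut over them. Do not drop or tip the jars over, and leave the other things on the table where they are.

Things in the scene. Friction and masses are not known exactly. Their poses are not given: they have to be found in the camera images.
- store: Wooden roll-top jar store, fixed, 290 mm wide, 255 deep, 145 high. Origin: centre of its underside on the table, z up, +x to its back; its front (-x) faces the robot. Half-round side cheeks rise 135 mm left and right of the middle, up to 145 mm high. A fixed front board is 92 mm in front of the origin, its top 83 mm high. The shutter's axis runs along the store's y, 20 mm above the origin.
- crate: Divided wooden crate fixed in the store, leaning 30 degrees to the front. Origin: centre of the cell floor plane. z: the way jars stand in it, 30 degrees from vertical, top to the store's front; y: the store's y (robot's left). Three cells with centres at y = -72, 0, 72 mm, each inside 54 mm (x) by 60 mm (y), walls 28 mm high above the floor, dividers 12 mm thick.
- shutter_slats (a joint): Turn of the dark slatted shutter about its axis on its round track (radius 115 mm), rad. 0: fully shut, down on the front board; 1.2: fully open, rolled over the top to the back (leading edge then 25 mm behind the axis, 132 mm above the table). It stays where left; moving it takes 2 to 5 N at the bar. Starts 0 to 0.25 open.
- bar (a point): Middle of the brass pull bar on the shutter: round rod, 10 mm thick, along the store's y, 90 mm clear between its end posts, centre line 26 mm clear of the slats. It moves on a circle of 145 mm radius about the shutter's axis: shut, it is 83 mm in front of the axis and 119 mm above it; open, 82 mm behind the axis and 120 mm above it.
- chip_blue: Blue glazed chip, a 46 x 34 x 7 mm plate standing on the ledge at the foot of the store's front, fixed. Origin at the middle of its lower edge; axes parallel to the store's. It marks the cell with the same store y. The chips change places from run to run.
- chip_green: Green glazed chip, same size, origin and axes. Its cell stays empty.
- chip_yellow: Yellow glazed chip, same size, origin and axes.
- jar_blue: Upright closed jar with a blue label band and a white cap: a cylinder 47 mm in diameter, 60 mm high, 75 to 130 g (cap the same width as the body, top 16 mm). Origin at the centre of its underside, z up through the cap.
- jar_blue_mid (a point): Centre of the blue jar, 30 mm above its underside.
- jar_yellow: The same jar with a yellow label band; origin at the centre of its underside, z up through the cap.
- jar_yellow_mid (a point): Centre of the yellow jar, 30 mm above its underside.
- round_mug: Bystander: pale round mug with a handle, 81 x 117 x 92 mm; origin under its centre.
- spray_bottle: Bystander: white spray bottle with a blue head, 71 x 54 x 176 mm; origin under its centre.

How it is judged:
On the way, in this order (a step that is already met when the one before it is completed fails the run):
1. the shutter has been rolled fully open (value of joint shutter_slats above 1.1 rad), for 0.1 s.
2. with the shutter still open, both jars sit fully down in the cells of their own colours, released and at rest (value of joint shutter_slats above 0.9 rad and z of jar_blue_mid in the frame of crate between 0.025 and 0.035 m and x of jar_blue_mid in the frame of crate between -0.01 and 0.01 m and y of jar_blue_mid in the frame of chip_blue between -0.015 and 0.015 m and angle between the z axis of each of jar_blue, jar_yellow and the z axis of crate, either way round below 0.12 rad and angle between each of jar_blue, jar_yellow's own z axis and vertical below 0.8 rad and contact force between each of jar_blue, jar_yellow and the fingers below 0.05 N and linear speed of each of jar_blue, jar_yellow below 0.02 m/s and z of jar_yellow_mid in the frame of crate between 0.025 and 0.035 m and x of jar_yellow_mid in the frame of crate between -0.01 and 0.01 m and y of jar_yellow_mid in the frame of chip_yellow between -0.015 and 0.015 m), for 0.2 s.
At the end, for the whole second after the job is handed in: Shutter shut (below 0.06 rad). Each jar in the cell of its colour (within 15 mm of its chip along the store's y, 10 mm of the row's middle), down on the floor (centre 25-35 mm above it), right way up, square in the crate within 0.12 rad, at rest (value of joint shutter_slats below 0.06 rad and z of jar_blue_mid in the frame of crate between 0.025 and 0.035 m and x of jar_blue_mid in the frame of crate between -0.01 and 0.01 m and y of jar_blue_mid in the frame of chip_blue between -0.015 and 0.015 m and angle between the z axis of each of jar_blue, jar_yellow and the z axis of crate, either way round below 0.12 rad and angle between each of jar_blue, jar_yellow's own z axis and vertical below 0.8 rad and linear speed of each of jar_blue, jar_yellow below 0.02 m/s and z of jar_yellow_mid in the frame of crate between 0.025 and 0.035 m and x of jar_yellow_mid in the frame of crate between -0.01 and 0.01 m and y of jar_yellow_mid in the frame of chip_yellow between -0.015 and 0.015 m); the robot touches nothing.
It fails at once if a jar was tipped over (past about 69 degrees) (angle between any of jar_blue, jar_yellow's own z axis and vertical above 1.2 rad).
It fails at once if a jar was dropped from a height (fell faster than 1.1 m/s, out of the fingers) ((linear speed of jar_blue above 1.1 m/s and contact force between jar_blue and the fingers below 0.05 N) or (linear speed of jar_yellow above 1.1 m/s and contact force between jar_yellow and the fingers below 0.05 N)).
It fails at once if the round mug was pushed more than 30 mm or knocked over (distance of round_mug from where it was at the start of the episode above 0.03 m or angle between round_mug's own z axis and vertical above 0.5 rad).
It fails at once if the spray bottle was pushed more than 30 mm or knocked over (distance of spray_bottle from where it was at the start of the episode above 0.03 m or angle between spray_bottle's own z axis and vertical above 0.5 rad).
It also fails if it takes over 72 s, if anything falls off the work surface, if the arm or the gripper's body presses on something with over 40 N, if the wrist force passes 120 N, or if a joint passes its speed limit or range.

## Working session

There is one attempt and no reset: what is moved stays moved. The work goes in short steps, Python scripts to look and compute and a tool call to move; the robot and the scene stay as the last step left them, time stands still between calls to the robot, and variables do not carry over. Pictures are saved under pics/ and viewed, and the job is handed in when it is done.

Besides the shell and the picture viewer there is one more tool, called after "Emit:" by a JSON object that holds its "method" and its "body", one argument or row to a line. apply_moves: Moves the arm, as the interface text tells. Its arguments: {"type":"object","properties":{"increments":{"type":"array","items":{"type":"object","properties":{"delta_pos":{"type":"array","items":{"type":"number"}},"angular":{"type":"array","items":{"type":"number"}},"fingers":{"type":"number"}}}},"force":{"type":"number"}},"required":["increments"]}

```bash
ls; mkdir -p pics; python3 - <<'E'
from plant import monitor,get_image,arm
import cv2,numpy as np
print(monitor.state())
for n in("side","top"):
    d=get_image(n); cv2.imwrite(f"pics/{n}0.png",d["pixels"][:,:,::-1]); np.savez(f"{n}0.npz",**d)
    print(n,{k:v for k,v in d.items() if k!="pixels"})
E
```

```text
pics
{'time': 0.0, 'joints': array([-1.17571193e+00,  9.18784215e-02,  1.23193680e+00, -7.16375538e-06,
        1.81977436e+00, -5.66948706e-02]), 'joint_vel': array([-0.00125152,  0.00140921,  0.00063606, -0.00092897, -0.00137591,
       -0.00139601]), 'joint_torque': array([-7.78064568e-04, -4.58731484e+01, -4.18024385e+01, -3.47722544e-04,
        1.17369957e-02, -1.41347840e-05]), 'position': array([ 0.2618282 , -0.53953727,  0.23011039]), 'ee_rot': array([-9.83622439e-04,  9.74594949e-01,  2.23972517e-01, -1.71552839e-04]), 'wrist_force': array([ 0.01206292, -0.05509826, -0.91726904]), 'ft_torque': array([-0.01368449, -0.00772908, -0.01222043]), 'finger_gap': 0.08505842712918685}
side {'fx': 453.70395663843817, 'fy': 453.70395663843817, 'cx': 279.41644844935644, 'cy': 204.13739729916975, 'T': array([[ 0.84266937,  0.27821548, -0.46098207, -0.30923534],
       [-0.53824405,  0.41268739, -0.73483499, -0.98172345],
       [-0.01420098,  0.8673438 ,  0.49750685,  0.8176156 ],
       [ 0.        ,  0.        ,  0.        ,  1.        ]])}
top {'fx': 512.9540250239954, 'fy': 512.9540250239954, 'cx': 282.1092483595723, 'cy': 214.42851497609243, 'T': array([[-0.03037998,  0.99135179, -0.12766634,  0.15256683],
       [-0.99940381, -0.02803098,  0.02015651,  0.05851617],
       [ 0.01640358,  0.12820258,  0.99161233,  1.55862556],
       [ 0.        ,  0.        ,  0.        ,  1.        ]])}
```

View pics/side0.png

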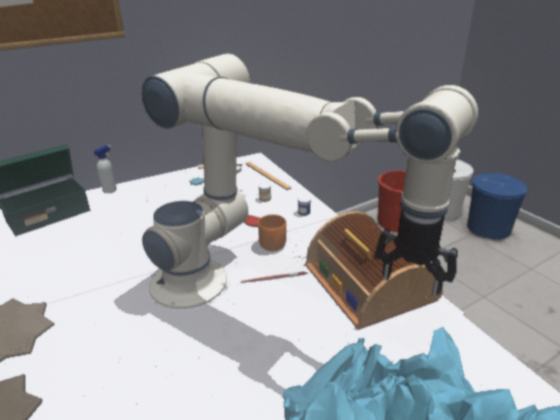

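View pics/top0.png

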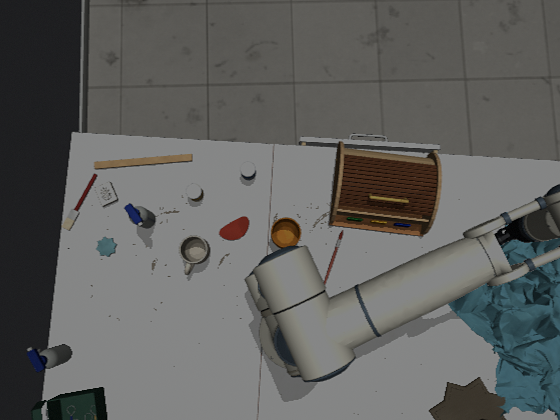

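```bash
cat > h.py <<'E'
import numpy as np,cv2
def load(n):
    return dict(np.load(n+".npz"))
def proj(d,P):
    P=np.atleast_2d(P); T=d["T"]; c=(P-T[:3,3])@T[:3,:3]
    return np.c_[d["cx"]+d["fx"]*c[:,0]/-c[:,2], d["cy"]-d["fy"]*c[:,1]/-c[:,2]]
def ray(d,u,v):
    T=d["T"]; r=T[:3,:3]@np.array([(u-d["cx"])/d["fx"],-(v-d["cy"])/d["fy"],-1]); return T[:3,3],r/np.linalg.norm(r)
def unp(d,u,v,z):
    o,r=ray(d,u,v); return o+r*(z-o[2])/r[2]
def crop(d,x0,y0,x1,y1,name,s=6):
    im=d["pixels"][y0:y1,x0:x1,::-1]; cv2.imwrite("pics/"+name,cv2.resize(im,None,fx=s,fy=s,interpolation=cv2.INTER_CUBIC))
E
python3 - <<'E'
from h import *
t=load("top0");s=load("side0")
crop(t,320,130,450,240,"c1.png",6)
crop(s,240,170,450,330,"c2.png",3.7)
crop(t,170,150,290,240,"c3.png",6)
E
```

```text
(no output)
```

View pics/c1.png

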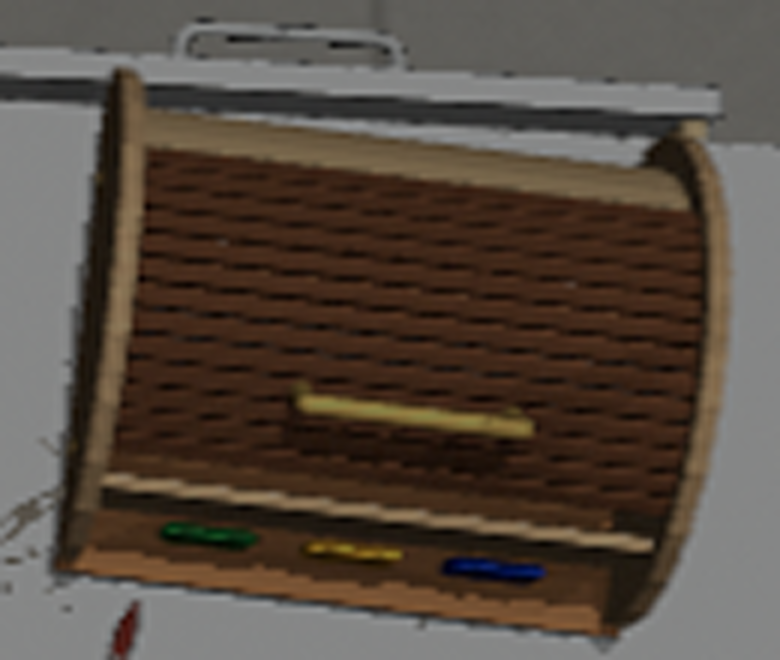

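View pics/c2.png

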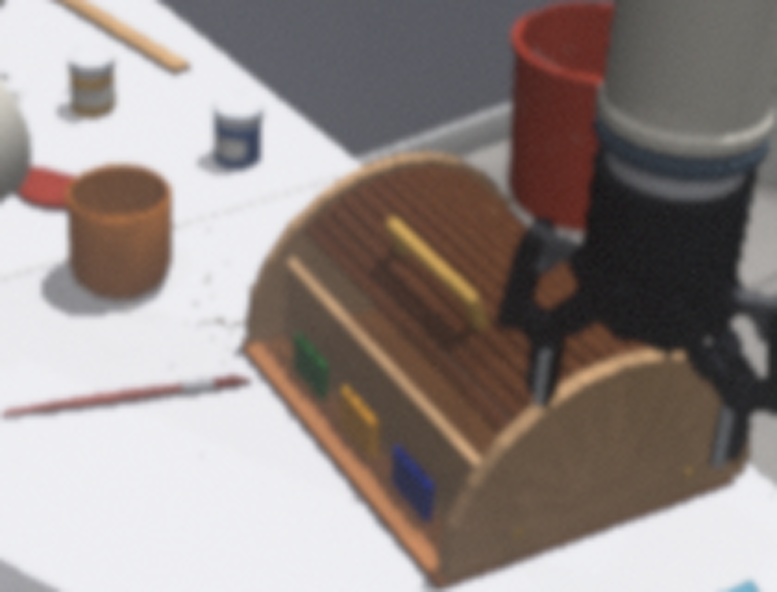

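View pics/c3.png

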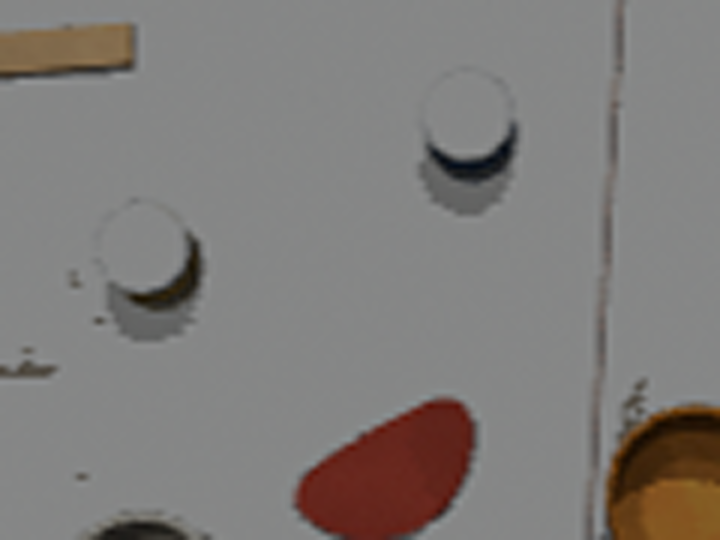

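```bash
cat > fit.py <<'E'
from h import *
from scipy.optimize import least_squares
t=load("top0");s=load("side0")
ct=lambda u,v:np.array([320+u/6,130+v/6]); cs=lambda u,v:np.array([240+u/3.7,170+v/3.7])
for n,u,v in(("y",193.8,191.2),("b",248,168.8)):
    print(n,unp(t,u,v,.06))
# obs: cam, pixel, local
def bar(q,y):
    a=np.arctan2(119,-83)-q; return [.145*np.cos(a),y,.02+.145*np.sin(a)]
obs=[(t,ct(68,572),(-.1275,.145,0.0)),(t,ct(610,635),(-.1275,-.145,0.0)),
(t,ct(105,482),(-.092,.125,.083)),(t,ct(650,545),(-.092,-.125,.083)),
(s,cs(290,260),(-.092,.125,.083)),(s,cs(478,460),(-.092,-.125,.083)),
(s,cs(247,350),(-.1275,.145,0)),(s,cs(438,582),(-.1275,-.145,0))]
bo=[(t,ct(302,403),.045),(t,ct(530,428),-.045),(s,cs(393,220),.045),(s,cs(480,318),-.045)]
def W(p,l):
    c,si=np.cos(p[2]),np.sin(p[2]); l=np.array(l); return np.array([p[0]+c*l[0]-si*l[1],p[1]+si*l[0]+c*l[1],l[2]])
def res(p):
    r=[proj(d,W(p,l))[0]-px for d,px,l in obs]+[proj(d,W(p,bar(p[3],y)))[0]-px for d,px,y in bo]
    return np.concatenate(r)
if __name__=="__main__":
    f=least_squares(res,[.6,-.3,0,.1],loss='soft_l1'); print(f.x); print(res(f.x).reshape(-1,2).round(1))
    print(W(f.x,bar(f.x[3],0)))
    for n,px in (("g",ct(208,535)),("y",ct(350,552)),("b",ct(493,570))):
        P=unp(t,*px,.034+.006); c,si=np.cos(f.x[2]),np.sin(f.x[2]); dd=P[:2]-f.x[:2]; print(n,P,[c*dd[0]+si*dd[1],-si*dd[0]+c*dd[1]])
E
python3 fit.py
```

```text
y [0.42206953 0.28684967 0.06      ]
b [0.48529412 0.12541626 0.06      ]
[ 0.42285186 -0.27613981 -0.14472057  0.21986396]
[[-2.8 -0.7]
 [ 0.9 -0.2]
 [ 2.1 -0. ]
 [-3.4 -0.6]
 [ 0.6  1.2]
 [-0.2  0.6]
 [-2.5 -0.3]
 [ 0.1  3.1]
 [ 2.5 -0.1]
 [-3.4 -0.5]
 [ 0.3  1.9]
 [-4.1 -6.6]]
[ 0.36841126 -0.26820567  0.15415763]
g [ 0.32767979 -0.18873733  0.04      ] [np.float64(-0.10678199359923557), np.float64(0.07276347155845377)]
y [ 0.31714317 -0.25921342  0.04      ] [np.float64(-0.10704469854801843), np.float64(0.0015045691999318427)]
b [ 0.30609083 -0.33016614  0.04      ] [np.float64(-0.10774898727036597), np.float64(-0.07030035419701652)]
```

```bash
cat >> fit.py <<'E'
    print("----")
    obs2=lambda h,k:[(t,ct(68,572),(-.1275,h,0.0)),(t,ct(610,635),(-.1275,-h,0.0)),
    (t,ct(105,482),(-.092,k,.083)),(t,ct(650,545),(-.092,-k,.083)),
    (s,cs(290,260),(-.092,k,.083)),(s,cs(478,460),(-.092,-k,.083)),
    (s,cs(247,350),(-.1275,h,0)),(s,cs(438,582),(-.1275,-h,0))]
    ch=[(t,ct(208,535),(-.108,.072,.04)),(t,ct(350,552),(-.108,0,.04)),(t,ct(493,570),(-.108,-.072,.04))]
    def res2(p):
        r=[proj(d,W(p,l))[0]-px for d,px,l in obs2(p[5],p[6])+ch]+[proj(d,W(p,bar(p[3],y*p[4])))[0]-px for d,px,y in [(t,ct(302,403),1),(t,ct(530,428),-1),(s,cs(393,220),1)]]
        return np.concatenate(r)
    f=least_squares(res2,[.42,-.28,-.1,.2,.05,.14,.13],loss='soft_l1'); print(f.x); print(res2(f.x).reshape(-1,2).round(1)); print(W(f.x,bar(f.x[3],0)))
E
python3 fit.py | sed -n '/----/,$p'
```

```text
----
[ 0.42327924 -0.27690196 -0.14915553  0.22098762  0.05295908  0.13874674
  0.13066092]
[[-0.7 -0.8]
 [-1.1 -0.4]
 [ 0.3 -0.6]
 [-1.4 -0.4]
 [ 0.   0.2]
 [ 1.2  2.2]
 [-1.2  0.8]
 [-1.3  1.4]
 [ 0.3  0.2]
 [ 0.6  0.2]
 [ 0.6  0.1]
 [-0.2 -0.7]
 [-0.4 -0.3]
 [-0.9  0.4]]
[ 0.36902347 -0.26874886  0.15421937]
```

```bash
cat > plan.py <<'E'
import numpy as np, json
from scipy.spatial.transform import Rotation as Ro, Slerp
from plant import monitor
S=(0.4233,-0.2769,-0.149)
def L2W(l):
    c,s=np.cos(S[2]),np.sin(S[2]); return np.array([S[0]+c*l[0]-s*l[1],S[1]+s*l[0]+c*l[1],l[2]])
def W2L(w):
    c,s=np.cos(S[2]),np.sin(S[2]); a,b=w[0]-S[0],w[1]-S[1]; return np.array([c*a+s*b,-s*a+c*b,w[2]])
def rot(yaw,tilt=0):
    s,c=np.sin(tilt),np.cos(tilt)
    M=np.array([[c,0,s],[0,-1,0],[s,0,-c]]) # cols x=(c,0,s), y=(0,-1,0), z=(s,0,-c)
    return Ro.from_euler('z',yaw)*Ro.from_matrix(M)
def bar(q):
    a=np.arctan2(119,-83)-q; return np.array([.145*np.cos(a),0,.02+.145*np.sin(a)])
def cur():
    s=monitor.state(); q=s["ee_rot"]; return s,np.array(s["position"]),Ro.from_quat([q[1],q[2],q[3],q[0]])
def plan(wps,v=4.0,w=8.0,start=None):
    """wps: list of (pos, Rot, fingers)"""
    s,p,R=cur()
    if start is not None:p,R=start
    rows=[]
    for P,Q,f in wps:
        P=np.asarray(P); n=int(max(1,np.ceil(np.linalg.norm(P-p)*100/v-1e-3),np.ceil(np.degrees((R.inv()*Q).magnitude())/w-1e-3)))
        sl=Slerp([0,1],Ro.concatenate([R,Q])); p0=p
        for i in range(1,n+1):
            tp=p0+(P-p0)*i/n; tR=sl(i/n)
            d=np.round(R.inv().apply(tp-p)*100,2)+0.; a=np.round(np.degrees((R.inv()*tR).as_rotvec()),2)+0.
            rows.append({"delta_pos":d.tolist(),"angular":a.tolist(),"fingers":f})
            p=p+R.apply(d/100); R=R*Ro.from_rotvec(np.radians(a))
    for i in range(0,len(rows),8): print(json.dumps(rows[i:i+8]))
def where():
    s,p,R=cur(); print("t",round(s["time"],2),"W",p.round(4),"L",W2L(p).round(4),"zaxis",R.apply([0,0,1]).round(3),"x",R.apply([1,0,0]).round(3),"F",np.round(s["wrist_force"],1),"gap",round(s["finger_gap"],4),"j",np.round(s["joints"],2))
E
python3 - <<'E'
from plan import *
where()
R=rot(S[2]); b=bar(.221); print(b)
plan([(L2W([b[0]-.035,0,.215]),R,1),(L2W([b[0]-.035,0,b[2]-.008]),R,1)])
E
```

```text
t 0.1 W [ 0.2619 -0.5396  0.2302] L [-0.1207 -0.2837  0.2302] zaxis [-0.001  0.002 -1.   ] x [0.9   0.437 0.   ] F [ 0.   0.8 -0.2] gap 0.0853 j [-1.18  0.09  1.23  0.    1.82 -0.06]
[-0.05486328  0.          0.15422004]
[{"delta_pos": [2.32, -2.71, 0.2], "angular": [-0.01, 0.0, 4.3], "fingers": 1}, {"delta_pos": [2.12, -2.87, 0.19], "angular": [-0.01, 0.01, 4.31], "fingers": 1}, {"delta_pos": [1.89, -3.03, 0.2], "angular": [-0.02, 0.0, 4.3], "fingers": 1}, {"delta_pos": [1.66, -3.15, 0.19], "angular": [-0.01, 0.0, 4.3], "fingers": 1}, {"delta_pos": [1.41, -3.28, 0.19], "angular": [-0.01, 0.0, 4.31], "fingers": 1}, {"delta_pos": [1.17, -3.37, 0.2], "angular": [-0.01, 0.01, 4.3], "fingers": 1}, {"delta_pos": [0.91, -3.45, 0.19], "angular": [-0.02, 0.0, 4.3], "fingers": 1}, {"delta_pos": [0.65, -3.5, 0.19], "angular": [-0.01, 0.0, 4.3], "fingers": 1}]
[{"delta_pos": [0.0, 0.0, 3.44], "angular": [0.0, 0.0, 0.0], "fingers": 1}, {"delta_pos": [0.0, 0.0, 3.44], "angular": [0.0, 0.0, 0.0], "fingers": 1}]
```

Emit:
{"method": "apply_moves", "body": {
  "increments": [
    {"delta_pos": [2.3,-2.7,0.2],"angular": [0,0,4.3],"fingers": 1},
    {"delta_pos": [2.1,-2.9,0.2],"angular": [0,0,4.3],"fingers": 1},
    {"delta_pos": [1.9,-3.0,0.2],"angular": [0,0,4.3],"fingers": 1},
    {"delta_pos": [1.7,-3.1,0.2],"angular": [0,0,4.3],"fingers": 1},
    {"delta_pos": [1.4,-3.3,0.2],"angular": [0,0,4.3],"fingers": 1},
    {"delta_pos": [1.2,-3.4,0.2],"angular": [0,0,4.3],"fingers": 1},
    {"delta_pos": [0.9,-3.5,0.2],"angular": [0,0,4.3],"fingers": 1},
    {"delta_pos": [0.6,-3.5,0.2],"angular": [0,0,4.3],"fingers": 1}
  ]
}}

```text
time: 0.9
position: [0.3343, -0.2619, 0.2148]
ee_rot: [-0.0, 0.997, -0.076, -0.0]
wrist_force: [0.7, -0.1, 0.4]
finger_gap: 0.0001
```

```bash
python3 -c "
from plan import *
where()
R=rot(S[2]); b=bar(.221)
plan([(L2W([b[0]-.035,0,b[2]-.008]),R,1)])
from h import *
from plant import get_image
d=get_image('side'); crop(d,240,130,450,330,'s1.png',3.7)"
```

```text
t 0.9 W [ 0.3343 -0.2619  0.2148] L [-0.0903  0.0016  0.2148] zaxis [-0.  0. -1.] x [ 0.988 -0.151 -0.   ] F [ 0.7 -0.1  0.4] gap 0.0001 j [-0.74 -0.39  1.69  0.    1.84  0.98]
[{"delta_pos": [0.02, 0.08, 3.43], "angular": [-0.01, 0.01, -0.08], "fingers": 1}, {"delta_pos": [0.02, 0.08, 3.42], "angular": [-0.01, 0.01, -0.09], "fingers": 1}]
```

View pics/s1.png

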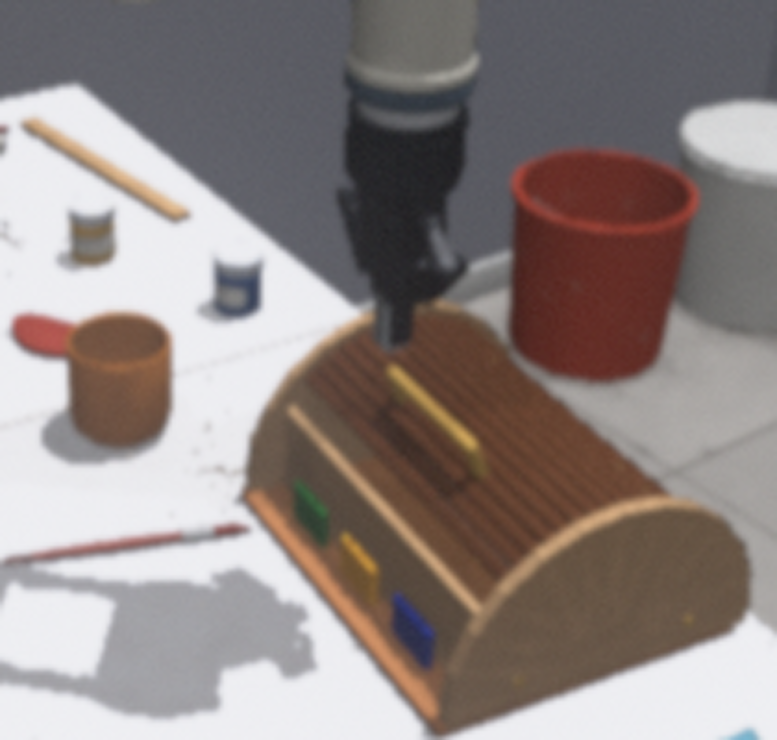

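Emit:
{"method": "apply_moves", "body": {
  "increments": [
    {"delta_pos": [0,0.1,3.4],"angular": [0,0,0],"fingers": 1},
    {"delta_pos": [0,0.1,3.4],"angular": [0,0,0],"fingers": 1},
    {"delta_pos": [1,0,0],"angular": [0,0,0],"fingers": 1},
    {"delta_pos": [0,0,0],"angular": [0,0,0],"fingers": 1}
  ]
}}

```text
time: 1.35
position: [0.3444, -0.2669, 0.1473]
ee_rot: [-0.0, 0.997, -0.074, -0.0]
wrist_force: [-0.3, 0.8, 0.3]
finger_gap: 0.0001
```

```bash
python3 -c "
from plan import *
where()
R=rot(S[2])
plan([(L2W(bar(q)+[-.016,0,-.008]),R,1) for q in (.22,.34,.46,.58,.70,.82,.94,1.06,1.18,1.22)])"
```

```text
t 1.35 W [ 0.3444 -0.2669  0.1473] L [-0.0795 -0.0018  0.1473] zaxis [-0.001  0.001 -1.   ] x [ 0.989 -0.148 -0.001] F [-0.3  0.8  0.3] gap 0.0001 j [-0.74 -0.36  1.79  0.    1.71  0.98]
[{"delta_pos": [0.85, -0.18, 0.11], "angular": [-0.05, 0.05, 0.05], "fingers": 1}, {"delta_pos": [1.64, 0.0, -0.56], "angular": [0.0, 0.0, 0.0], "fingers": 1}, {"delta_pos": [1.7, 0.0, -0.36], "angular": [0.0, 0.0, 0.0], "fingers": 1}, {"delta_pos": [1.74, 0.0, -0.16], "angular": [0.0, 0.0, 0.0], "fingers": 1}, {"delta_pos": [1.73, 0.0, 0.06], "angular": [0.0, 0.0, 0.0], "fingers": 1}, {"delta_pos": [1.72, 0.0, 0.26], "angular": [0.0, 0.0, 0.0], "fingers": 1}, {"delta_pos": [1.68, 0.0, 0.47], "angular": [0.0, 0.0, 0.0], "fingers": 1}, {"delta_pos": [1.61, 0.0, 0.66], "angular": [0.0, 0.0, 0.0], "fingers": 1}]
[{"delta_pos": [1.51, 0.0, 0.85], "angular": [0.0, 0.0, 0.0], "fingers": 1}, {"delta_pos": [0.49, 0.0, 0.32], "angular": [0.0, 0.0, 0.0], "fingers": 1}]
```

Emit:
{"method": "apply_moves", "body": {
  "increments": [
    {"delta_pos": [0.8,-0.2,0.1],"angular": [0,0,0],"fingers": 1},
    {"delta_pos": [1.6,0.0,-0.6],"angular": [0.0,0.0,0.0],"fingers": 1},
    {"delta_pos": [1.7,0.0,-0.4],"angular": [0.0,0.0,0.0],"fingers": 1},
    {"delta_pos": [1.7,0.0,-0.1],"angular": [0.0,0.0,0.0],"fingers": 1},
    {"delta_pos": [1.7,0.0,0.1],"angular": [0.0,0.0,0.0],"fingers": 1},
    {"delta_pos": [1.7,0.0,0.3],"angular": [0.0,0.0,0.0],"fingers": 1},
    {"delta_pos": [1.7,0.0,0.5],"angular": [0.0,0.0,0.0],"fingers": 1}
  ]
}}

```text
time: 2.05
position: [0.454, -0.2821, 0.1513]
ee_rot: [0.001, 0.997, -0.074, 0.002]
wrist_force: [-1.8, -0.6, 1.4]
finger_gap: -0.0003
```

```bash
python3 -c "
from plan import *
where()
R=rot(S[2])
plan([(L2W(bar(q)+[-.016,0,-.008]),R,1) for q in (1.06,1.18,1.22)])
from h import *
from plant import get_image
d=get_image('side'); crop(d,240,130,450,330,'s2.png',3.7)"
```

```text
t 2.05 W [ 0.454  -0.2821  0.1513] L [ 0.0312 -0.0005  0.1513] zaxis [ 0.003 -0.003 -1.   ] x [ 0.989 -0.148  0.004] F [-1.8 -0.6  1.4] gap -0.0003 j [-0.62 -0.09  1.55 -0.    1.67  1.1 ]
[{"delta_pos": [1.6, -0.06, 0.89], "angular": [0.13, -0.21, 0.01], "fingers": 1}, {"delta_pos": [1.52, 0.0, 0.85], "angular": [0.0, 0.0, 0.0], "fingers": 1}, {"delta_pos": [0.48, 0.0, 0.32], "angular": [0.0, 0.0, 0.0], "fingers": 1}]
```

View pics/s2.png

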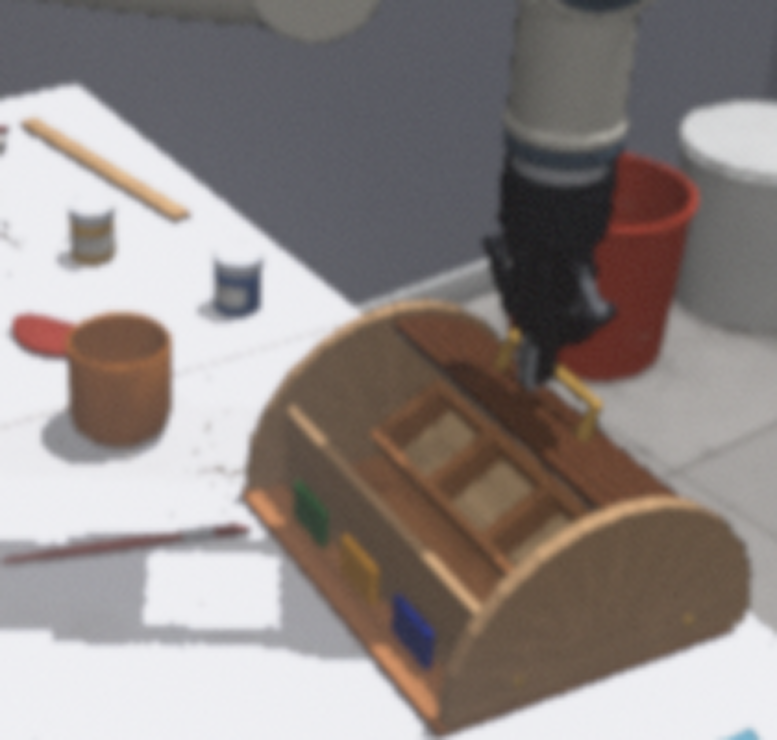

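Emit:
{"method": "apply_moves", "body": {
  "increments": [
    {"delta_pos": [1.6,0,0.7],"angular": [0,0,0],"fingers": 1},
    {"delta_pos": [1.5,0,0.8],"angular": [0,0,0],"fingers": 1},
    {"delta_pos": [0.4,0,0.3],"angular": [0,0,0],"fingers": 1},
    {"delta_pos": [0.3,0,0],"angular": [0,0,0],"fingers": 1},
    {"delta_pos": [0,0,0],"angular": [0,0,0],"fingers": 1}
  ]
}}

```text
time: 2.6
position: [0.4881, -0.2866, 0.1308]
ee_rot: [-0.0, 0.997, -0.074, -0.002]
wrist_force: [-6.2, 0.2, -0.7]
finger_gap: 0.0001
```

```bash
python3 -c "
from plan import *
where()
print(bar(1.2))
"
```

```text
t 2.6 W [ 0.4881 -0.2866  0.1308] L [0.0655 0.     0.1308] zaxis [-0.004  0.001 -1.   ] x [ 0.989 -0.148 -0.004] F [-6.2  0.2 -0.7] gap 0.0001 j [-0.59  0.01  1.5  -0.    1.64  1.13]
[0.08078894 0.         0.14040825]
```

```bash
python3 -c "
from plan import *
R=rot(S[2])
p=L2W([.055,0,.15])
plan([(p,R,1),(p+[0,0,.06],R,.9),([.485,.125,.18],R,0)],v=4.5)
"
```

```text
[{"delta_pos": [-1.06, 0.0, -1.91], "angular": [-0.01, 0.22, 0.0], "fingers": 1}, {"delta_pos": [0.0, 0.0, -3.0], "angular": [0.0, 0.0, 0.0], "fingers": 0.9}, {"delta_pos": [0.0, 0.0, -3.0], "angular": [0.0, 0.0, 0.0], "fingers": 0.9}, {"delta_pos": [-0.54, -4.07, 0.3], "angular": [0.0, 0.0, 0.0], "fingers": 0}, {"delta_pos": [-0.53, -4.06, 0.3], "angular": [0.0, 0.0, 0.0], "fingers": 0}, {"delta_pos": [-0.54, -4.07, 0.3], "angular": [0.0, 0.0, 0.0], "fingers": 0}, {"delta_pos": [-0.54, -4.06, 0.3], "angular": [0.0, 0.0, 0.0], "fingers": 0}, {"delta_pos": [-0.53, -4.07, 0.3], "angular": [0.0, 0.0, 0.0], "fingers": 0}]
[{"delta_pos": [-0.54, -4.06, 0.3], "angular": [0.0, 0.0, 0.0], "fingers": 0}, {"delta_pos": [-0.54, -4.07, 0.3], "angular": [0.0, 0.0, 0.0], "fingers": 0}, {"delta_pos": [-0.53, -4.07, 0.3], "angular": [0.0, 0.0, 0.0], "fingers": 0}, {"delta_pos": [-0.54, -4.06, 0.3], "angular": [0.0, 0.0, 0.0], "fingers": 0}, {"delta_pos": [-0.54, -4.07, 0.3], "angular": [0.0, 0.0, 0.0], "fingers": 0}]
```

Emit:
{"method": "apply_moves", "body": {
  "increments": [
    {"delta_pos": [-1.4,0.0,-1.9],"angular": [0,0,0],"fingers": 1},
    {"delta_pos": [0.0,0.0,-3.0],"angular": [0.0,0.0,0.0],"fingers": 0.9},
    {"delta_pos": [0.0,0.0,-3.0],"angular": [0.0,0.0,0.0],"fingers": 0.9},
    {"delta_pos": [-0.5,-4.1,0.3],"angular": [0.0,0.0,0.0],"fingers": 0},
    {"delta_pos": [-0.5,-4.1,0.3],"angular": [0.0,0.0,0.0],"fingers": 0},
    {"delta_pos": [-0.5,-4.1,0.3],"angular": [0.0,0.0,0.0],"fingers": 0},
    {"delta_pos": [-0.5,-4.1,0.3],"angular": [0.0,0.0,0.0],"fingers": 0},
    {"delta_pos": [-0.5,-4.1,0.3],"angular": [0.0,0.0,0.0],"fingers": 0}
  ]
}}

```text
time: 3.4
position: [0.4812, -0.0768, 0.1957]
ee_rot: [0.0, 0.997, -0.075, 0.001]
wrist_force: [1.7, 0.1, 0.6]
finger_gap: 0.0799
```

```bash
python3 -c "
from plan import *
where()
R=rot(S[2])
plan([([.485,.125,.16],R,0)],v=4.5)
"
```

```text
t 3.4 W [ 0.4812 -0.0768  0.1957] L [0.0276 0.2065 0.1957] zaxis [ 0.003 -0.    -1.   ] x [ 0.989 -0.149  0.003] F [1.7 0.1 0.6] gap 0.0799 j [-0.23 -0.22  1.59  0.    1.77  1.49]
[{"delta_pos": [-0.53, -4.0, 0.71], "angular": [0.0, -0.03, 0.0], "fingers": 0}, {"delta_pos": [-0.52, -4.01, 0.72], "angular": [0.0, -0.03, 0.0], "fingers": 0}, {"delta_pos": [-0.53, -4.0, 0.71], "angular": [0.0, -0.03, -0.01], "fingers": 0}, {"delta_pos": [-0.52, -4.0, 0.71], "angular": [0.0, -0.03, 0.0], "fingers": 0}, {"delta_pos": [-0.53, -4.0, 0.72], "angular": [0.0, -0.03, 0.0], "fingers": 0}]
```

Emit:
{"method": "apply_moves", "body": {
  "increments": [
    {"delta_pos": [-0.5,-4.0,0.7],"angular": [0,0,0],"fingers": 0},
    {"delta_pos": [-0.5,-4.0,0.7],"angular": [0,0,0],"fingers": 0},
    {"delta_pos": [-0.5,-4.0,0.7],"angular": [0,0,0],"fingers": 0},
    {"delta_pos": [-0.5,-4.0,0.7],"angular": [0,0,0],"fingers": 0},
    {"delta_pos": [-0.6,-4.0,0.7],"angular": [0,0,0],"fingers": 0},
    {"delta_pos": [0,0,0],"angular": [0,0,0],"fingers": 0}
  ]
}}

```text
time: 4.0
position: [0.4844, 0.1274, 0.1593]
ee_rot: [-0.001, 0.997, -0.072, -0.0]
wrist_force: [0.4, -0.5, 0.1]
finger_gap: 0.0853
```

```bash
python3 -c "
from plan import *
where()
from h import *
from plant import get_image
t=get_image('top');s=get_image('side'); np.savez('top1.npz',**t);np.savez('side1.npz',**s)
crop(t,320,130,450,240,'t3.png',6); crop(s,280,180,440,330,'s3.png',4.8)
crop(t,170,140,300,240,'t4.png',6);crop(s,240,120,340,230,'s4.png',5)"
```

```text
t 4.0 W [0.4844 0.1274 0.1593] L [4.000e-04 4.089e-01 1.593e-01] zaxis [-0.     0.002 -1.   ] x [ 0.99  -0.143 -0.001] F [ 0.4 -0.5  0.1] gap 0.0853 j [ 0.19 -0.18  1.62  0.    1.7   1.9 ]
```

View pics/t3.png

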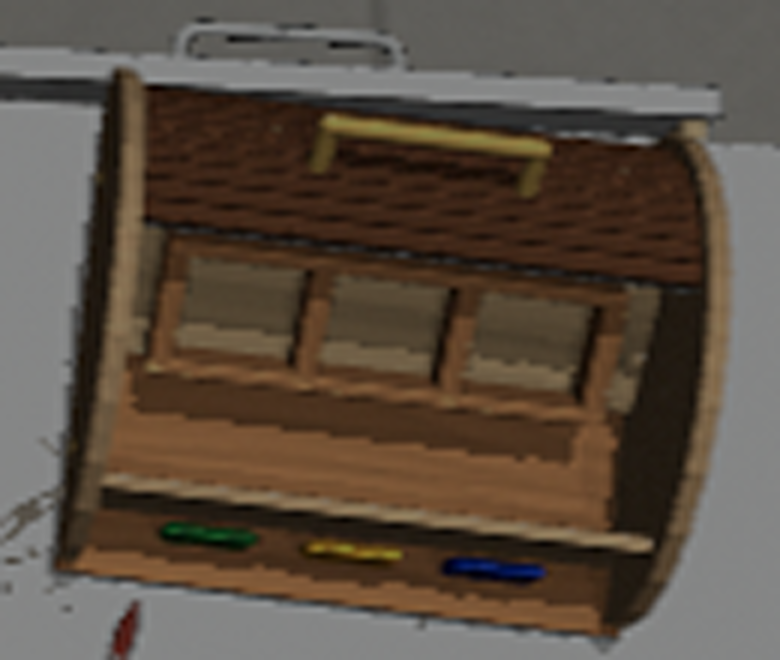

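View pics/s3.png

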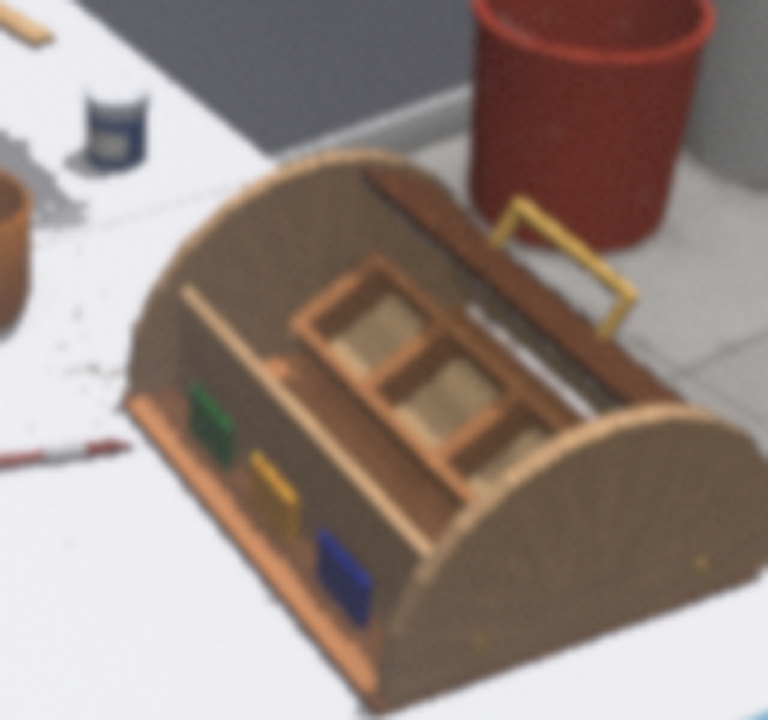

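View pics/s4.png

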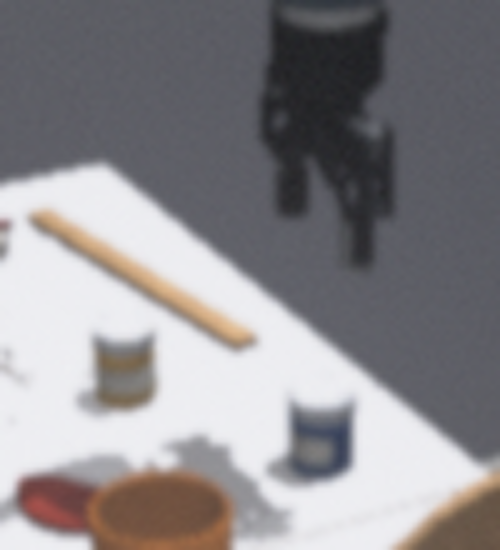

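```bash
python3 -c "
from h import *
t=load('top1');s=load('side1')
crop(t,340,164,432,210,'t5.png',8.6); crop(s,335,228,405,290,'s5.png',9.5)"
```

```text
(no output)
```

View pics/t5.png

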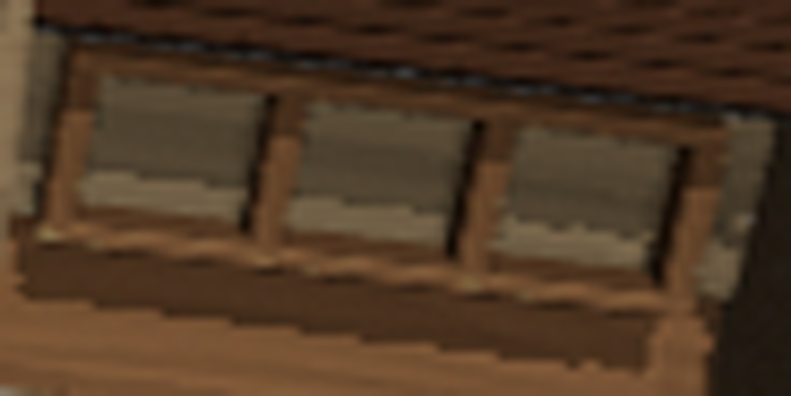

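View pics/s5.png

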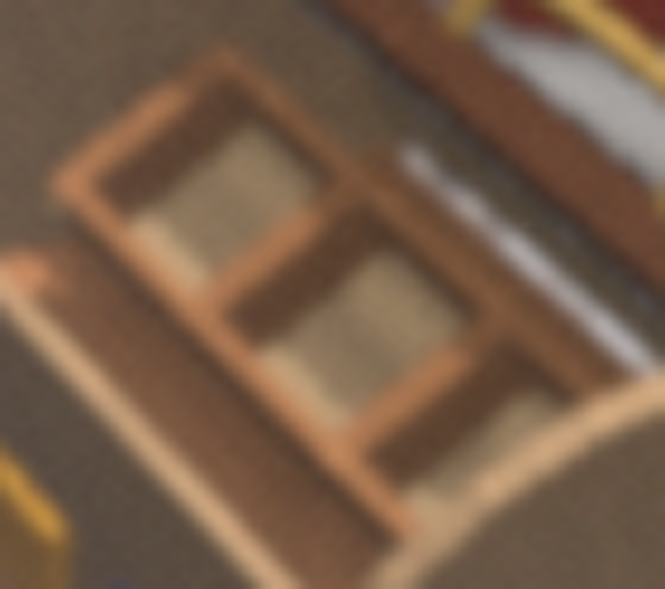

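```bash
cat > fitc.py <<'E'
from h import *
from scipy.optimize import least_squares
from plan import L2W,S
t=load("top1");s=load("side1")
ct=lambda u,v:np.array([340+u/8.6-.4,164+v/8.6-.4]); cs=lambda u,v:np.array([335+u/9.5-.4,228+v/9.5-.4])
a=np.radians(30)
def C2S(p,l):
    x,y,z=l; return np.array([p[0]+x*np.cos(a)-z*np.sin(a), p[2]+y, p[1]+x*np.sin(a)+z*np.cos(a)])
X=.027;h=.028
obs=[(s,cs(92,190),(-X,.102,h)),(s,cs(232,78),(X,.102,h)),(s,cs(210,300),(-X,.042,h)),(s,cs(228,315),(-X,.03,h)),(s,cs(330,195),(X,.042,h)),
(s,cs(372,205),(X,.03,h)),(s,cs(345,445),(-X,-.03,h)),(s,cs(368,455),(-X,-.042,h)),(s,cs(480,325),(X,-.03,h)),
(t,ct(97,78),(X,.102,h)),(t,ct(270,97),(X,.042,h)),(t,ct(305,103),(X,.03,h)),(t,ct(480,122),(X,-.03,h)),(t,ct(512,128),(X,-.042,h)),(t,ct(690,148),(X,-.102,h))]
out=[(t,ct(40,235),(-1,1)),(t,ct(72,48),(1,1)),(t,ct(690,305),(-1,-1)),(t,ct(725,128),(1,-1)),(s,cs(55,185),(-1,1)),(s,cs(222,48),(1,1))]
def res(p):
    r=[proj(d,L2W(C2S(p,l)))[0]-px for d,px,l in obs]
    r+=[proj(d,L2W(C2S(p,(sx*(X+p[3]),sy*(.102+p[4]),h))))[0]-px for d,px,(sx,sy) in out]
    return np.concatenate(r)
f=least_squares(res,[.0,.03,0,.01,.01],loss='soft_l1'); print(f.x.round(4)); print(res(f.x).reshape(-1,2).round(1).tolist())
cov=np.linalg.inv(f.jac.T@f.jac); print(np.sqrt(np.diag(cov))*.8)
for tag,sel in(("side",0),("top",1)):
    pass
E
python3 fitc.py
```

```text
[0.0155 0.043  0.0011 0.0063 0.0112]
[[-0.2, 0.2], [-0.4, 0.4], [-1.4, -0.0], [-0.9, 0.8], [1.0, -1.1], [-1.0, 0.2], [-0.9, -0.5], [-0.8, 1.1], [0.5, -0.5], [0.3, -0.8], [0.4, -0.5], [0.4, -0.7], [0.3, -0.5], [0.6, -0.7], [0.1, -0.6], [-0.1, -0.3], [-0.2, 0.2], [-0.5, 0.6], [0.3, 0.2], [0.0, 0.1], [0.2, 0.2]]
[0.00077406 0.00107396 0.00069452 0.00105062 0.00114599]
```

```bash
python3 -c "
from h import *
from plan import *
s=load('side0')
for n,P in(('b',[.485,.125]),('y',[.422,.287])):
  th=np.linspace(0,2*np.pi,40)
  for z in(0,.06):
    q=proj(s,np.c_[P[0]+.0235*np.cos(th),P[1]+.0235*np.sin(th),z+0*th]); print(n,z,q.min(0),q.max(0))
crop(s,250,180,320,225,'s6.png',11)
R=rot(S[2])
plan([([.485,.125,.07],R,0),([.485,.125,.031],R,0)],v=4.5)
"
```

```text
b 0 [297.06544132 209.71760197] [310.52290162 216.63257721]
b 0.06 [297.15555245 194.84801128] [310.87151887 201.50299369]
y 0 [258.14736653 196.22976548] [270.85208   202.4370315]
y 0.06 [257.52693099 181.9215724 ] [270.46234622 187.88430999]
[{"delta_pos": [-0.01, -0.04, 3.01], "angular": [0.0, -0.02, 0.05], "fingers": 0}, {"delta_pos": [-0.02, -0.03, 3.0], "angular": [0.01, -0.02, 0.04], "fingers": 0}, {"delta_pos": [-0.01, -0.04, 3.01], "angular": [0.0, -0.02, 0.05], "fingers": 0}, {"delta_pos": [0.0, 0.0, 3.9], "angular": [0.0, 0.0, 0.0], "fingers": 0}]
```

View pics/s6.png

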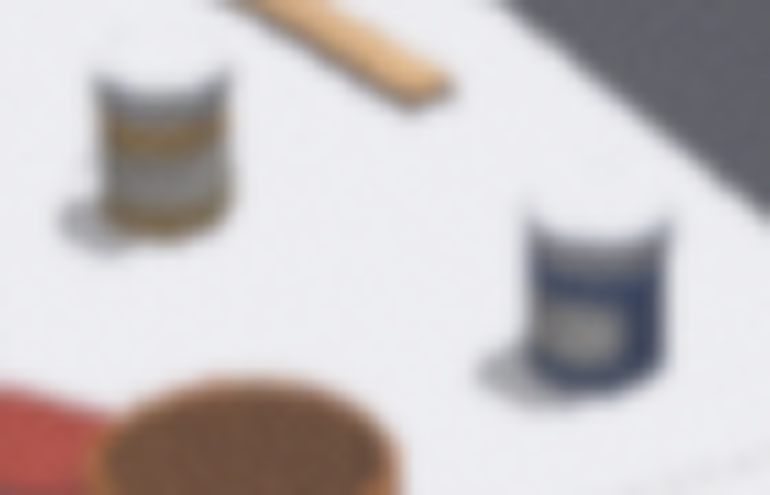

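Emit:
{"method": "apply_moves", "body": {
  "increments": [
    {"delta_pos": [0,0,3.0],"angular": [0,0,0],"fingers": 0},
    {"delta_pos": [0,-0.0,3.0],"angular": [0,0,0],"fingers": 0},
    {"delta_pos": [0,0.1,3.0],"angular": [0,0,0],"fingers": 0},
    {"delta_pos": [0,0.1,2.5],"angular": [0,0,0],"fingers": 0},
    {"delta_pos": [0,0,1.3],"angular": [0,0,0],"fingers": 0},
    {"delta_pos": [0,0,0],"angular": [0,0,0],"fingers": 0.7},
    {"delta_pos": [0,0,0],"angular": [0,0,0],"fingers": 0.7},
    {"delta_pos": [0,0,0],"angular": [0,0,0],"fingers": 0.7}
  ],
  "force": 40
}}

```text
time: 4.9
position: [0.4864, 0.1216, 0.0338]
ee_rot: [-0.001, 0.997, -0.074, 0.002]
wrist_force: [-0.5, -2.2, 2.2]
finger_gap: 0.0452
```

```bash
python3 -c "
from plan import *
where()
from h import *
from plant import get_image
s=get_image('side'); crop(s,270,140,340,225,'s7.png',7)"
```

```text
t 4.9 W [0.4864 0.1216 0.0338] L [0.0033 0.4034 0.0338] zaxis [ 0.004  0.001 -1.   ] x [ 0.989 -0.148  0.004] F [-0.5 -2.2  2.2] gap 0.0452 j [ 0.18 -0.13  1.8   0.    1.47  1.9 ]
```

View pics/s7.png

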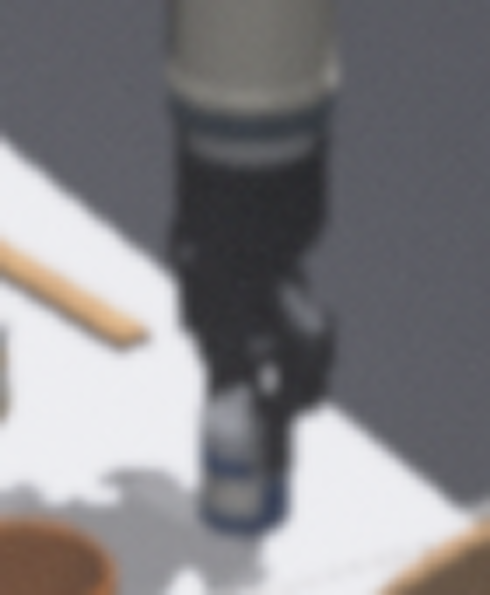

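```bash
cat >> plan.py <<'E'
CR=(.0155,.043,.0011)
def C2W(l):
    a=np.radians(30); x,y,z=l
    return L2W([CR[0]+x*np.cos(a)-z*np.sin(a), CR[2]+y, CR[1]+x*np.sin(a)+z*np.cos(a)])
def W2C(w):
    a=np.radians(30); l=W2L(w); dx,dz=l[0]-CR[0],l[2]-CR[1]
    return np.array([dx*np.cos(a)+dz*np.sin(a), l[1]-CR[2], -dx*np.sin(a)+dz*np.cos(a)])
RT=rot(S[2],np.radians(30))
E
python3 -c "
from plan import *
s,p,R=cur(); G=.0338
A=C2W([0,-.072,G+.10])
plan([([.486,.1216,.215],rot(S[2]),.7),(A+[0,0,.07],RT,.7)],v=4.5)
"
```

```text
[{"delta_pos": [0.01, 0.0, -3.62], "angular": [-0.02, -0.04, 0.0], "fingers": 0.7}, {"delta_pos": [0.0, 0.0, -3.63], "angular": [-0.01, -0.05, 0.01], "fingers": 0.7}, {"delta_pos": [0.0, 0.0, -3.62], "angular": [-0.02, -0.04, 0.0], "fingers": 0.7}, {"delta_pos": [0.0, 0.0, -3.63], "angular": [-0.01, -0.05, 0.0], "fingers": 0.7}, {"delta_pos": [-0.01, 0.0, -3.62], "angular": [-0.02, -0.04, 0.0], "fingers": 0.7}, {"delta_pos": [-0.49, 4.31, -0.13], "angular": [0.0, 2.73, 0.0], "fingers": 0.7}, {"delta_pos": [-0.49, 4.31, -0.15], "angular": [0.0, 2.72, 0.0], "fingers": 0.7}, {"delta_pos": [-0.48, 4.31, -0.17], "angular": [0.0, 2.73, 0.0], "fingers": 0.7}]
[{"delta_pos": [-0.47, 4.32, -0.19], "angular": [0.0, 2.73, 0.0], "fingers": 0.7}, {"delta_pos": [-0.46, 4.31, -0.22], "angular": [0.0, 2.72, 0.0], "fingers": 0.7}, {"delta_pos": [-0.45, 4.31, -0.24], "angular": [0.0, 2.73, 0.0], "fingers": 0.7}, {"delta_pos": [-0.44, 4.31, -0.26], "angular": [0.0, 2.73, 0.0], "fingers": 0.7}, {"delta_pos": [-0.42, 4.31, -0.28], "angular": [0.0, 2.72, 0.0], "fingers": 0.7}, {"delta_pos": [-0.42, 4.31, -0.3], "angular": [0.0, 2.73, 0.0], "fingers": 0.7}, {"delta_pos": [-0.39, 4.31, -0.32], "angular": [0.0, 2.73, 0.0], "fingers": 0.7}, {"delta_pos": [-0.38, 4.32, -0.34], "angular": [0.0, 2.73, 0.01], "fingers": 0.7}]
```

Emit:
{"method": "apply_moves", "body": {
  "increments": [
    {"delta_pos": [0,0,-2.6],"angular": [0,0,0],"fingers": 0.7},
    {"delta_pos": [0,0,-3.6],"angular": [0,0,0],"fingers": 0.7},
    {"delta_pos": [0,0,-3.6],"angular": [0,0,0],"fingers": 0.7},
    {"delta_pos": [0,0,-3.6],"angular": [0,0,0],"fingers": 0.7},
    {"delta_pos": [0,0,-4.6],"angular": [0,0,0],"fingers": 0.7},
    {"delta_pos": [0,0,0],"angular": [0,0,0],"fingers": 0.7}
  ]
}}

```text
time: 5.55
position: [0.4874, 0.122, 0.2204]
ee_rot: [-0.002, 0.997, -0.074, 0.007]
wrist_force: [0.3, 0.3, -0.4]
finger_gap: 0.0453
```

```bash
python3 -c "
from plan import *
where()
s,p,R=cur(); G=.0338
A=C2W([0,-.072,G+.10])
plan([(A+[0,0,.07],RT,.7)],v=4.5)
from h import *
from plant import get_image
s=get_image('side'); crop(s,260,100,340,225,'s8.png',5)"
```

```text
t 5.55 W [0.4874 0.122  0.2204] L [0.0041 0.404  0.2204] zaxis [ 0.014  0.002 -1.   ] x [ 0.989 -0.148  0.013] F [ 0.3  0.3 -0.4] gap 0.0453 j [ 0.18 -0.19  1.52 -0.    1.8   1.9 ]
[{"delta_pos": [-0.51, 4.32, -0.1], "angular": [-0.02, 2.66, 0.0], "fingers": 0.7}, {"delta_pos": [-0.5, 4.31, -0.13], "angular": [-0.03, 2.66, -0.01], "fingers": 0.7}, {"delta_pos": [-0.49, 4.32, -0.14], "angular": [-0.02, 2.65, 0.0], "fingers": 0.7}, {"delta_pos": [-0.49, 4.31, -0.17], "angular": [-0.02, 2.66, 0.0], "fingers": 0.7}, {"delta_pos": [-0.48, 4.32, -0.19], "angular": [-0.03, 2.66, 0.0], "fingers": 0.7}, {"delta_pos": [-0.47, 4.32, -0.2], "angular": [-0.02, 2.66, -0.01], "fingers": 0.7}, {"delta_pos": [-0.46, 4.31, -0.23], "angular": [-0.02, 2.66, 0.0], "fingers": 0.7}, {"delta_pos": [-0.45, 4.32, -0.25], "angular": [-0.02, 2.66, 0.0], "fingers": 0.7}]
[{"delta_pos": [-0.44, 4.32, -0.26], "angular": [-0.03, 2.65, -0.01], "fingers": 0.7}, {"delta_pos": [-0.43, 4.31, -0.29], "angular": [-0.02, 2.66, 0.0], "fingers": 0.7}, {"delta_pos": [-0.41, 4.32, -0.3], "angular": [-0.02, 2.66, 0.0], "fingers": 0.7}]
```

View pics/s8.png

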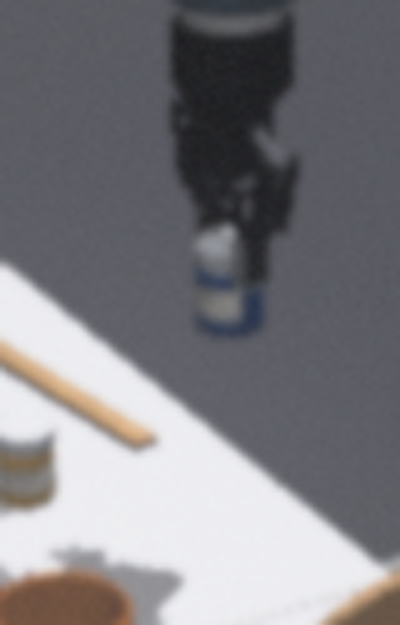

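Jar held and lifted (blue jar at crop ~(228,305), hanging straight). Moving over the store.

Emit:
{"method": "apply_moves", "body": {
  "increments": [
    {"delta_pos": [-0.5,4.3,-0.1],"angular": [0,2.7,0],"fingers": 0.7},
    {"delta_pos": [-0.5,4.3,-0.1],"angular": [0,2.7,0],"fingers": 0.7},
    {"delta_pos": [-0.5,4.3,-0.1],"angular": [0,2.7,0],"fingers": 0.7},
    {"delta_pos": [-0.5,4.3,-0.2],"angular": [0,2.7,0],"fingers": 0.7},
    {"delta_pos": [-0.5,4.3,-0.2],"angular": [0,2.6,0],"fingers": 0.7},
    {"delta_pos": [-0.5,4.3,-0.2],"angular": [0,2.6,0],"fingers": 0.7},
    {"delta_pos": [-0.5,4.3,-0.2],"angular": [0,2.6,0],"fingers": 0.7},
    {"delta_pos": [-0.5,4.3,-0.2],"angular": [0,2.6,0],"fingers": 0.7}
  ]
}}

```text
time: 6.4
position: [0.3918, -0.2137, 0.2168]
ee_rot: [0.014, 0.98, -0.073, 0.184]
wrist_force: [0.1, 0.2, -0.4]
finger_gap: 0.0453
```

Emit:
{"method": "apply_moves", "body": {
  "increments": [
    {"delta_pos": [-0.4,4.3,-0.3],"angular": [0,2.6,0],"fingers": 0.7},
    {"delta_pos": [-0.4,4.3,-0.3],"angular": [0,2.6,0],"fingers": 0.7},
    {"delta_pos": [-0.4,4.3,-0.3],"angular": [0,2.6,0],"fingers": 0.7},
    {"delta_pos": [0,0,0],"angular": [0,0,0],"fingers": 0.7},
    {"delta_pos": [0,0,0],"angular": [0,0,0],"fingers": 0.7}
  ]
}}

```text
time: 6.9
position: [0.3581, -0.3385, 0.2193]
ee_rot: [0.018, 0.966, -0.074, 0.249]
wrist_force: [-0.4, 0.2, -0.3]
finger_gap: 0.0451
```

```bash
python3 -c "
from plan import *
where()
s,p,R=cur(); G=.0338; print(W2C(p))
A=C2W([0,-.072,G+.10])
plan([(A,RT,.7),(C2W([0,-.072,G+.045]),RT,.7)],v=3)
from h import *
from plant import get_image
s=get_image('side'); crop(s,280,100,440,330,'s9.png',3);t=get_image('top'); crop(t,320,130,450,240,'t9.png',5)"
```

```text
t 6.9 W [ 0.3581 -0.3385  0.2193] L [-0.0554 -0.0706  0.2193] zaxis [ 0.478 -0.071 -0.876] x [ 0.865 -0.134  0.483] F [-0.4  0.2 -0.3] gap 0.0451 j [-1.11 -0.56  1.88  0.41  1.52  0.66]
[ 0.02675516 -0.07170376  0.18808281]
[{"delta_pos": [-0.86, 0.01, 1.83], "angular": [-0.02, 0.37, -0.07], "fingers": 0.7}, {"delta_pos": [-0.86, 0.02, 1.82], "angular": [-0.01, 0.38, -0.07], "fingers": 0.7}, {"delta_pos": [-0.88, 0.01, 1.81], "angular": [-0.02, 0.37, -0.08], "fingers": 0.7}, {"delta_pos": [0.0, 0.0, 2.75], "angular": [0.0, 0.0, 0.0], "fingers": 0.7}, {"delta_pos": [0.0, 0.0, 2.75], "angular": [0.0, 0.0, 0.0], "fingers": 0.7}]
```

View pics/s9.png

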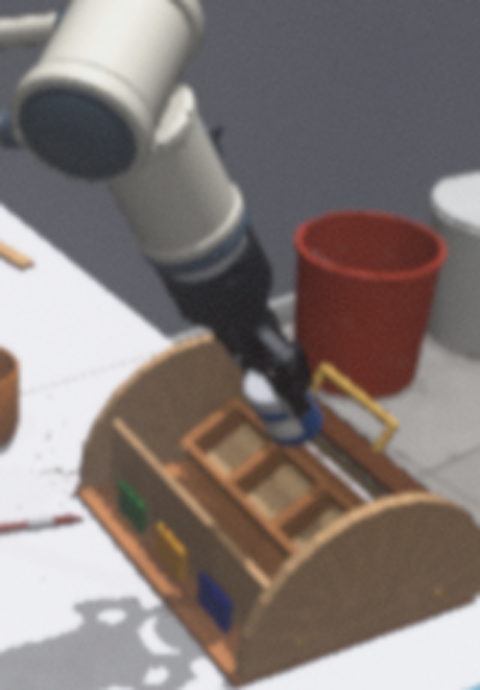

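View pics/t9.png

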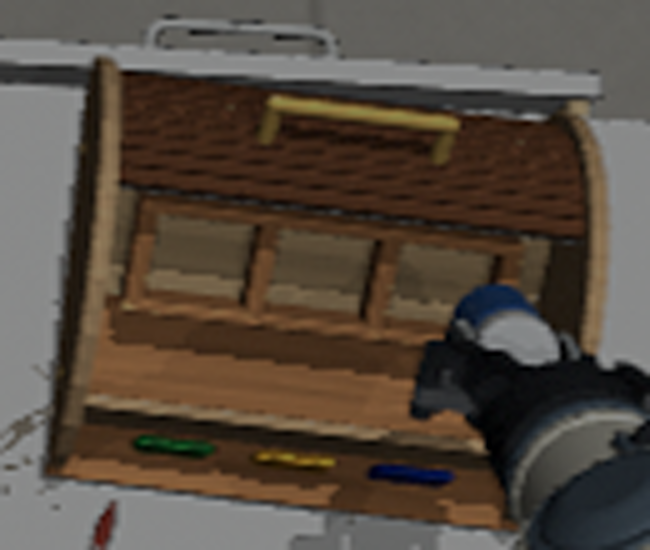

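Emit:
{"method": "apply_moves", "body": {
  "increments": [
    {"delta_pos": [-0.9,0,1.8],"angular": [0,0.4,-0.1],"fingers": 0.7},
    {"delta_pos": [-0.9,0,1.8],"angular": [0,0.4,-0.1],"fingers": 0.7},
    {"delta_pos": [-0.8,0,1.8],"angular": [0,0.4,0],"fingers": 0.7},
    {"delta_pos": [0,0,2.5],"angular": [0,0,0],"fingers": 0.7},
    {"delta_pos": [0,0,2.5],"angular": [0,0,0],"fingers": 0.7},
    {"delta_pos": [0,0,0],"angular": [0,0,0],"fingers": 0.7},
    {"delta_pos": [0,0,0],"angular": [0,0,0],"fingers": 0.7}
  ]
}}

```text
time: 7.7
position: [0.3888, -0.3407, 0.1181]
ee_rot: [0.019, 0.963, -0.068, 0.26]
wrist_force: [-0.2, 0.1, -0.3]
finger_gap: 0.045
```

```bash
python3 -c "
from plan import *
where()
s,p,R=cur(); G=.0338; print(W2C(p))
plan([(C2W([0,-.072,G+.02]),RT,.7),(C2W([0,-.072,G]),RT,.7)],v=1.5)
from h import *
from plant import get_image
s=get_image('side'); crop(s,280,130,440,330,'s10.png',3.5);t=get_image('top'); crop(t,320,130,450,240,'t10.png',5)"
```

```text
t 7.7 W [ 0.3888 -0.3407  0.1181] L [-0.0247 -0.0682  0.1181] zaxis [ 0.497 -0.072 -0.864] x [ 0.856 -0.122  0.503] F [-0.2  0.1 -0.3] gap 0.045 j [-1.05 -0.5   2.03  0.42  1.3   0.61]
[ 0.00273684 -0.06926904  0.08509385]
[{"delta_pos": [-0.1, 0.09, 1.04], "angular": [-0.05, -0.06, 0.13], "fingers": 0.7}, {"delta_pos": [-0.09, 0.1, 1.05], "angular": [-0.04, -0.06, 0.12], "fingers": 0.7}, {"delta_pos": [-0.09, 0.09, 1.04], "angular": [-0.05, -0.05, 0.13], "fingers": 0.7}, {"delta_pos": [0.0, 0.0, 1.0], "angular": [0.0, 0.0, 0.0], "fingers": 0.7}, {"delta_pos": [0.0, 0.0, 1.0], "angular": [0.0, 0.0, 0.0], "fingers": 0.7}]
```

View pics/s10.png

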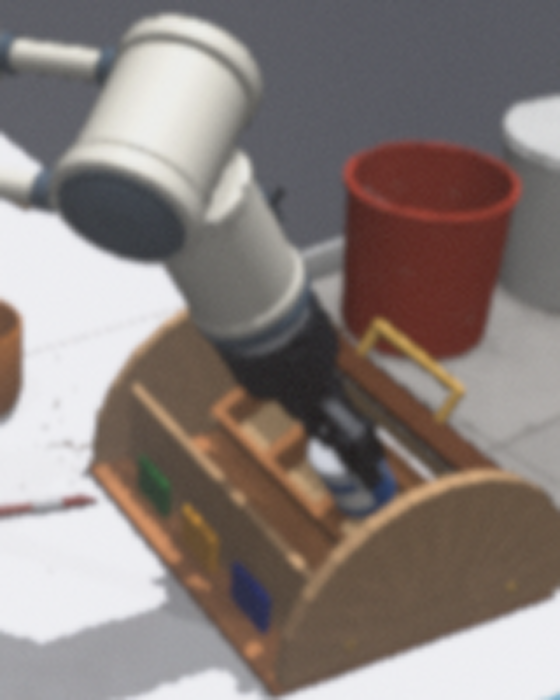

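View pics/t10.png

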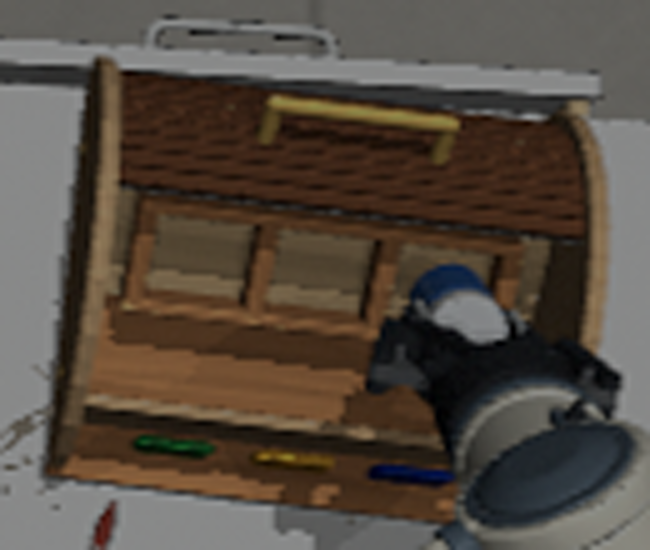

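Emit:
{"method": "apply_moves", "body": {
  "increments": [
    {"delta_pos": [-0.1,0.1,1.0],"angular": [0,0,0.1],"fingers": 0.7},
    {"delta_pos": [-0.1,0.1,1.0],"angular": [0,0,0.1],"fingers": 0.7},
    {"delta_pos": [-0.1,0.1,1.0],"angular": [0,0,0.1],"fingers": 0.7},
    {"delta_pos": [0,0,1.0],"angular": [0,0,0],"fingers": 0.7},
    {"delta_pos": [0,0,0],"angular": [0,0,0],"fingers": 0.7}
  ]
}}

```text
time: 8.3
position: [0.4046, -0.347, 0.0793]
ee_rot: [0.018, 0.963, -0.073, 0.259]
wrist_force: [0.0, 0.0, -1.2]
finger_gap: 0.0453
```

```bash
python3 -c "
from plan import *
where()
s,p,R=cur(); G=.0338; print(W2C(p))
plan([(C2W([0,-.072,G]),RT,.7)],v=.5)
from h import *
from plant import get_image
s=get_image('side'); crop(s,340,200,420,290,'s11.png',6.6)"
```

```text
t 8.3 W [ 0.4046 -0.347   0.0793] L [-0.0081 -0.0721  0.0793] zaxis [ 0.496 -0.071 -0.865] x [ 0.856 -0.131  0.501] F [ 0.   0.  -1.2] gap 0.0453 j [-1.03 -0.43  2.05  0.43  1.21  0.61]
[-0.00226693 -0.07318956  0.04319088]
[{"delta_pos": [0.11, -0.06, 0.47], "angular": [-0.08, -0.03, -0.07], "fingers": 0.7}, {"delta_pos": [0.12, -0.06, 0.47], "angular": [-0.09, -0.03, -0.08], "fingers": 0.7}]
```

View pics/s11.png

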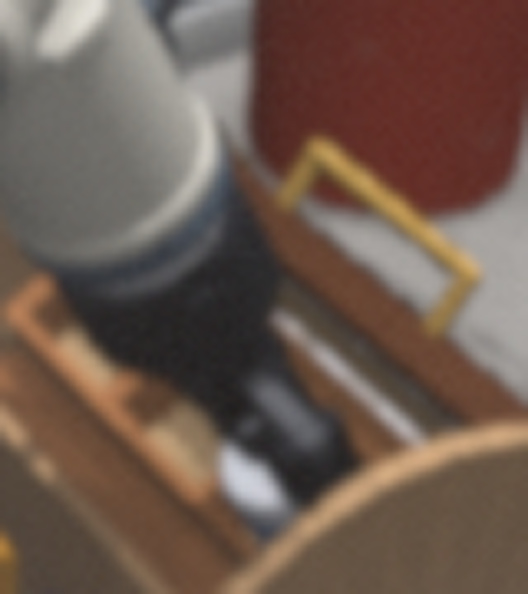

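Emit:
{"method": "apply_moves", "body": {
  "increments": [
    {"delta_pos": [0.1,-0.1,0.4],"angular": [0,0,0],"fingers": 0.7},
    {"delta_pos": [0.1,0,0.3],"angular": [0,0,0],"fingers": 0.7},
    {"delta_pos": [0,0,0],"angular": [0,0,0],"fingers": 0.7}
  ]
}}

```text
time: 8.65
position: [0.4104, -0.3479, 0.0774]
ee_rot: [0.019, 0.963, -0.072, 0.26]
wrist_force: [-1.1, 0.6, -0.5]
finger_gap: 0.0449
```

```bash
python3 -c "
from plan import *
where()
s,p,R=cur(); print(W2C(p), R.inv().apply(s['wrist_force']))"
```

```text
t 8.65 W [ 0.4104 -0.3479  0.0774] L [-0.0022 -0.0721  0.0774] zaxis [ 0.498 -0.075 -0.864] x [ 0.854 -0.129  0.504] F [-1.1  0.6 -0.5] gap 0.0449 j [-1.01 -0.42  2.04  0.43  1.19  0.61]
[ 0.00189733 -0.0732058   0.03864438] [-1.30471236 -0.39176257 -0.16836401]
```

Emit:
{"method": "apply_moves", "body": {
  "increments": [
    {"delta_pos": [-0.1,0,0.2],"angular": [0,0,0],"fingers": 0.7},
    {"delta_pos": [0,0,0.1],"angular": [0,0,0],"fingers": 0.7},
    {"delta_pos": [0,0,0],"angular": [0,0,0],"fingers": 0.7},
    {"delta_pos": [0,0,0],"angular": [0,0,0],"fingers": 0.7}
  ]
}}

```text
time: 9.05
position: [0.4107, -0.348, 0.0773]
ee_rot: [0.02, 0.963, -0.072, 0.26]
wrist_force: [-19.9, 10.0, 19.9]
finger_gap: 0.0455
```

```bash
cat > q.py <<'E'
from plan import *
where()
s,p,R=cur(); print("crate",W2C(p).round(4),"toolF", R.inv().apply(s['wrist_force']).round(1))
E
python3 q.py
```

```text
t 9.05 W [ 0.4107 -0.348   0.0773] L [-0.0019 -0.0722  0.0773] zaxis [ 0.498 -0.075 -0.864] x [ 0.854 -0.127  0.504] F [-19.9  10.   19.9] gap 0.0455 j [-1.01 -0.42  2.04  0.43  1.19  0.61]
crate [ 0.0021 -0.0733  0.0385] toolF [ -8.2  -7.  -27.8]
```

Emit:
{"method": "apply_moves", "body": {
  "increments": [
    {"delta_pos": [-0.2,-0.1,-0.3],"angular": [0,0,0],"fingers": 0.7},
    {"delta_pos": [0,0,0],"angular": [0,0,0],"fingers": 0.7},
    {"delta_pos": [0,0,0],"angular": [0,0,0],"fingers": 0.7}
  ]
}}

```text
time: 9.35
position: [0.4077, -0.3465, 0.0756]
ee_rot: [0.019, 0.963, -0.073, 0.26]
wrist_force: [-4.9, 1.6, 4.6]
finger_gap: 0.0453
```

```bash
python3 q.py; python3 -c "
from h import *
from plant import get_image
s=get_image('side'); np.savez('side2.npz',**s); crop(s,340,230,420,290,'s12.png',9);t=get_image('top');np.savez('top2.npz',**t); crop(t,360,160,450,220,'t12.png',8)"
```

```text
t 9.35 W [ 0.4077 -0.3465  0.0756] L [-0.0051 -0.0711  0.0756] zaxis [ 0.498 -0.075 -0.864] x [ 0.854 -0.13   0.503] F [-4.9  1.6  4.6] gap 0.0453 j [-1.02 -0.43  2.05  0.43  1.19  0.61]
crate [-0.0015 -0.0722  0.0385] toolF [-2.1 -0.9 -6.5]
```

View pics/s12.png

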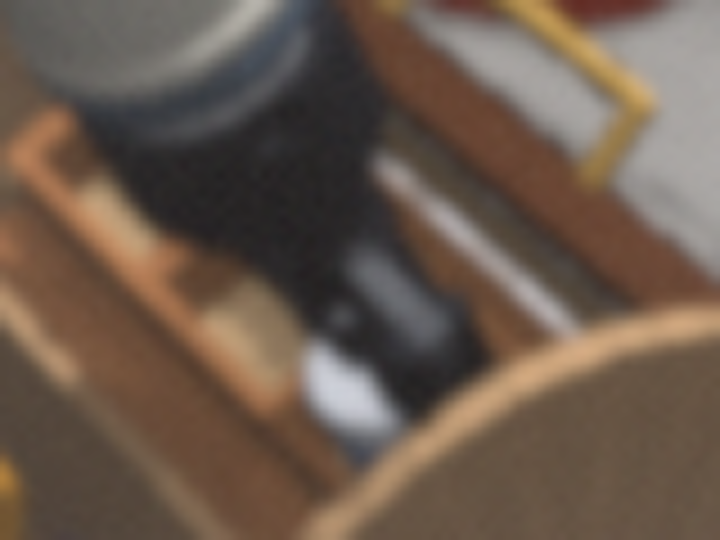

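View pics/t12.png

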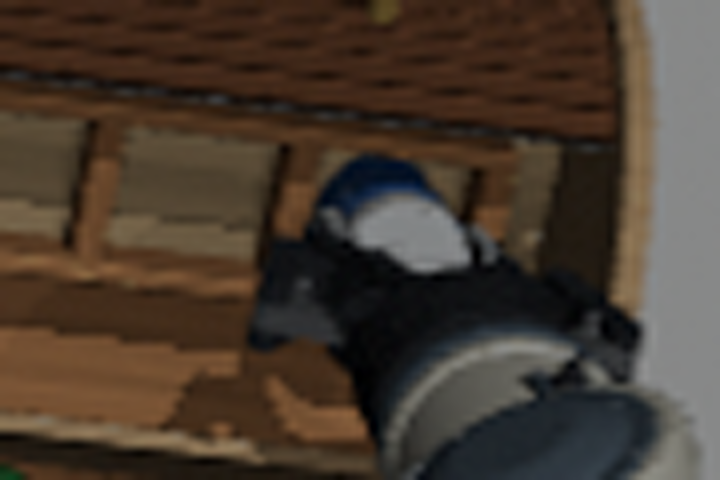

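```bash
cat > ov.py <<'E'
import sys
from h import *
from plan import C2W
def overlay(d,box,name,sc,jars):
    x0,y0,x1,y1=box; im=cv2.resize(d["pixels"][y0:y1,x0:x1,::-1],None,fx=sc,fy=sc,interpolation=cv2.INTER_CUBIC)
    th=np.linspace(0,2*np.pi,60)
    for x,y,z0,col in jars:
        for z in(0,.044,.06):
            P=np.array([C2W([x+.0235*np.cos(a),y+.0235*np.sin(a),z0+z]) for a in th])
            q=(proj(d,P)+.5-[x0,y0])*sc
            cv2.polylines(im,[q.astype(int)],True,col,1)
    cv2.imwrite("pics/"+name,im)
if __name__=="__main__":
    overlay(load('top2'),(360,160,450,220),'o1.png',8,[(0,-.072,0,(0,255,0)),(0,-.072,.0047,(0,0,255))])
E
python3 ov.py
```

```text
(no output)
```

View pics/o1.png

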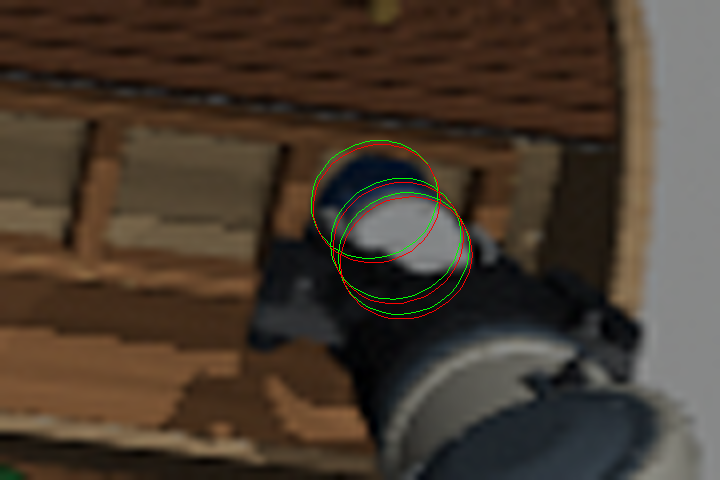

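Emit:
{"method": "apply_moves", "body": {
  "increments": [
    {"delta_pos": [0,0,0],"angular": [0,0,0],"fingers": 0.38},
    {"delta_pos": [0,0,0],"angular": [0,0,0],"fingers": 0.32},
    {"delta_pos": [0,0,0],"angular": [0,0,0],"fingers": 0.32}
  ]
}}

```text
time: 9.75
position: [0.4079, -0.3457, 0.0747]
ee_rot: [0.018, 0.963, -0.072, 0.26]
wrist_force: [1.2, 3.1, 0.2]
finger_gap: 0.0578
```

```bash
python3 q.py
```

```text
t 9.75 W [ 0.4079 -0.3457  0.0747] L [-0.0051 -0.0703  0.0747] zaxis [ 0.497 -0.073 -0.864] x [ 0.855 -0.13   0.503] F [1.2 3.1 0.2] gap 0.0578 j [-1.02 -0.43  2.05  0.43  1.19  0.61]
crate [-0.002  -0.0714  0.0377] toolF [ 0.8 -3.2  0.2]
```

Emit:
{"method": "apply_moves", "body": {
  "increments": [
    {"delta_pos": [0,-0.1,0],"angular": [0,0,0],"fingers": 0.32},
    {"delta_pos": [0,0,-1.0],"angular": [0,0,0],"fingers": 0.32},
    {"delta_pos": [0,0,-2.0],"angular": [0,0,0],"fingers": 0.32},
    {"delta_pos": [0,0,-3.0],"angular": [0,0,0],"fingers": 0.32},
    {"delta_pos": [0,0,-4.0],"angular": [0,0,0],"fingers": 0.32},
    {"delta_pos": [0,0,-4.0],"angular": [0,0,0],"fingers": 0.32}
  ]
}}

```text
time: 10.35
position: [0.3372, -0.3344, 0.1978]
ee_rot: [0.019, 0.963, -0.072, 0.26]
wrist_force: [0.0, 0.0, 1.0]
finger_gap: 0.0583
```

```bash
python3 q.py;  python3 -c "
from h import *
from ov import overlay
from plant import get_image
s=get_image('side'); np.savez('side3.npz',**s); crop(s,340,210,420,290,'s13.png',7);t=get_image('top');np.savez('top3.npz',**t)
overlay(t,(360,160,450,220),'t13.png',8,[(0,-.072,0,(0,255,0))])
from plan import *
cur_s,p,R=cur(); P=p+[0,.0,.06]
plan([(P,rot(S[2],.3),.2),([.422,.287,.16],rot(S[2]+.5),0)],v=4.5)
"
```

```text
t 10.35 W [ 0.3372 -0.3344  0.1978] L [-0.0766 -0.0696  0.1978] zaxis [ 0.497 -0.075 -0.864] x [ 0.855 -0.129  0.503] F [0. 0. 1.] gap 0.0583 j [-1.17 -0.62  1.96  0.44  1.51  0.59]
crate [-0.0024 -0.0707  0.1801] toolF [ 0.5 -0.  -0.9]
[{"delta_pos": [1.52, 0.03, -2.58], "angular": [0.27, -6.68, 0.02], "fingers": 0.2}, {"delta_pos": [1.22, 0.01, -2.75], "angular": [0.26, -6.68, 0.02], "fingers": 0.2}, {"delta_pos": [-0.26, -4.2, 0.64], "angular": [0.29, -1.12, -1.9], "fingers": 0}, {"delta_pos": [-0.11, -4.19, 0.67], "angular": [0.28, -1.12, -1.89], "fingers": 0}, {"delta_pos": [0.04, -4.2, 0.69], "angular": [0.29, -1.12, -1.9], "fingers": 0}, {"delta_pos": [0.19, -4.19, 0.71], "angular": [0.29, -1.13, -1.89], "fingers": 0}, {"delta_pos": [0.35, -4.18, 0.73], "angular": [0.28, -1.12, -1.9], "fingers": 0}, {"delta_pos": [0.5, -4.16, 0.73], "angular": [0.29, -1.12, -1.89], "fingers": 0}]
[{"delta_pos": [0.65, -4.13, 0.75], "angular": [0.28, -1.12, -1.9], "fingers": 0}, {"delta_pos": [0.8, -4.11, 0.75], "angular": [0.29, -1.12, -1.9], "fingers": 0}, {"delta_pos": [0.95, -4.08, 0.76], "angular": [0.29, -1.12, -1.89], "fingers": 0}, {"delta_pos": [1.1, -4.03, 0.75], "angular": [0.28, -1.13, -1.9], "fingers": 0}, {"delta_pos": [1.25, -4.0, 0.76], "angular": [0.29, -1.12, -1.89], "fingers": 0}, {"delta_pos": [1.4, -3.95, 0.74], "angular": [0.29, -1.12, -1.9], "fingers": 0}, {"delta_pos": [1.54, -3.89, 0.74], "angular": [0.28, -1.12, -1.89], "fingers": 0}, {"delta_pos": [1.68, -3.84, 0.73], "angular": [0.29, -1.12, -1.9], "fingers": 0}]
[{"delta_pos": [1.82, -3.78, 0.71], "angular": [0.29, -1.12, -1.9], "fingers": 0}]
```

View pics/s13.png

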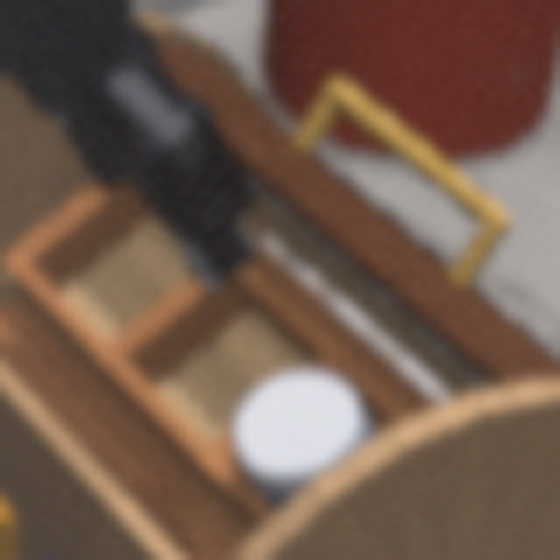

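View pics/t13.png

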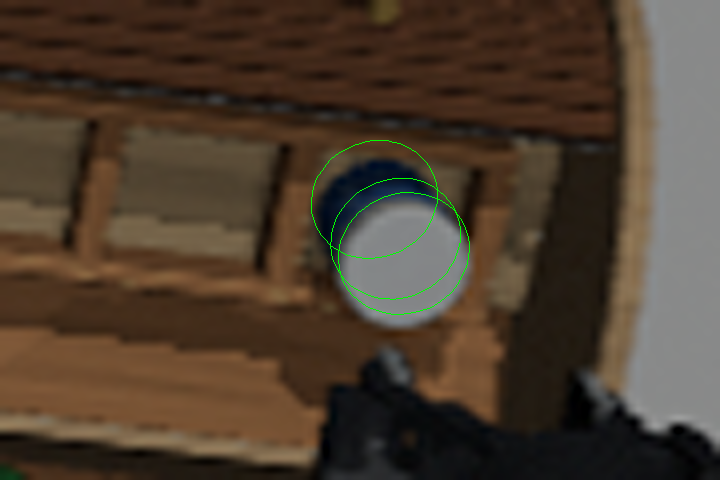

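```bash
python3 -c "
from h import *
from ov import overlay
t=load('top3');s=load('side3')
J=[(-.0035,-.072,0,(0,255,0)),(0,-.072,.004,(0,0,255))]
overlay(s,(370,250,410,290),'o2.png',13,J)
overlay(t,(390,170,430,205),'o3.png',13,J)
a=cv2.imread('pics/o2.png');b=cv2.imread('pics/o3.png');h=max(a.shape[0],b.shape[0])
z=np.zeros((h,1040,3),np.uint8);z[:a.shape[0],:a.shape[1]]=a;z[:b.shape[0],520:520+b.shape[1]]=b
cv2.imwrite('pics/o4.png',cv2.resize(z,(800,400)))
"
```

```text
(no output)
```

View pics/o4.png

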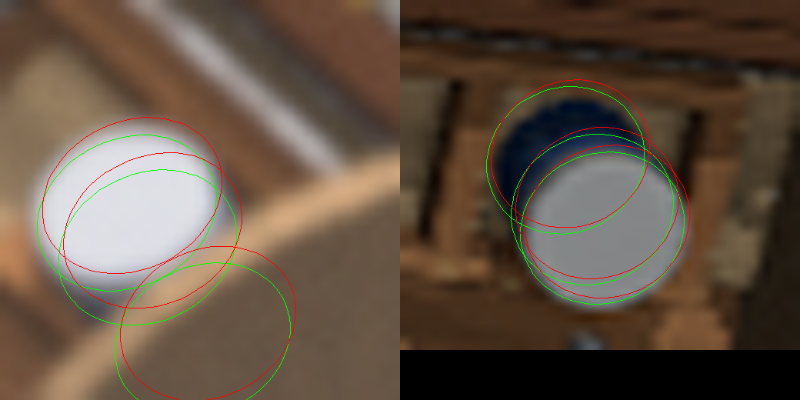

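```bash
python3 -c "
from h import *
t=load('top0')
for u,v,z in((150,219,0),(133,213,.17),(194,250,.09),(187,272,.05)): print(u,v,unp(t,u,v,z))
from plan import *
s,p,R=cur(); P=p+[0,.0,.06]
Y=rot(S[2]+.3)
plan([(P,rot(S[2],.3),.2),([.422,.287,.19],Y,0)],v=4.8)
"
```

```text
150 219 [0.35057352 0.42978892 0.        ]
133 213 [0.34671635 0.43533152 0.17      ]
194 250 [0.24644987 0.28313571 0.09      ]
187 272 [0.18551103 0.31013317 0.05      ]
[{"delta_pos": [1.52, 0.03, -2.58], "angular": [0.27, -6.68, 0.02], "fingers": 0.2}, {"delta_pos": [1.22, 0.01, -2.75], "angular": [0.26, -6.68, 0.02], "fingers": 0.2}, {"delta_pos": [-0.22, -4.5, 0.49], "angular": [0.18, -1.22, -1.22], "fingers": 0}, {"delta_pos": [-0.11, -4.49, 0.5], "angular": [0.19, -1.22, -1.22], "fingers": 0}, {"delta_pos": [0.0, -4.5, 0.52], "angular": [0.18, -1.21, -1.22], "fingers": 0}, {"delta_pos": [0.1, -4.49, 0.53], "angular": [0.19, -1.22, -1.22], "fingers": 0}, {"delta_pos": [0.21, -4.49, 0.54], "angular": [0.18, -1.22, -1.21], "fingers": 0}, {"delta_pos": [0.31, -4.49, 0.55], "angular": [0.18, -1.22, -1.22], "fingers": 0}]
[{"delta_pos": [0.43, -4.47, 0.56], "angular": [0.19, -1.22, -1.22], "fingers": 0}, {"delta_pos": [0.53, -4.46, 0.57], "angular": [0.18, -1.22, -1.22], "fingers": 0}, {"delta_pos": [0.63, -4.45, 0.56], "angular": [0.19, -1.21, -1.22], "fingers": 0}, {"delta_pos": [0.75, -4.42, 0.56], "angular": [0.18, -1.22, -1.22], "fingers": 0}, {"delta_pos": [0.85, -4.42, 0.57], "angular": [0.19, -1.22, -1.22], "fingers": 0}, {"delta_pos": [0.95, -4.39, 0.55], "angular": [0.18, -1.22, -1.22], "fingers": 0}, {"delta_pos": [1.06, -4.36, 0.55], "angular": [0.18, -1.22, -1.22], "fingers": 0}, {"delta_pos": [1.16, -4.34, 0.54], "angular": [0.19, -1.21, -1.21], "fingers": 0}]
```

Emit:
{"method": "apply_moves", "body": {
  "increments": [
    {"delta_pos": [1.5,0,-2.6],"angular": [0.3,-6.7,0],"fingers": 0.3},
    {"delta_pos": [1.2,0,-2.8],"angular": [0.3,-6.7,0],"fingers": 0.3},
    {"delta_pos": [-0.2,-4.5,0.5],"angular": [0.2,-1.2,-1.2],"fingers": 0},
    {"delta_pos": [-0.1,-4.5,0.5],"angular": [0.2,-1.2,-1.2],"fingers": 0},
    {"delta_pos": [0.0,-4.5,0.5],"angular": [0.2,-1.2,-1.2],"fingers": 0},
    {"delta_pos": [0.1,-4.5,0.5],"angular": [0.2,-1.2,-1.2],"fingers": 0},
    {"delta_pos": [0.2,-4.5,0.5],"angular": [0.2,-1.2,-1.2],"fingers": 0},
    {"delta_pos": [0.3,-4.5,0.5],"angular": [0.2,-1.2,-1.2],"fingers": 0}
  ]
}}

```text
time: 11.25
position: [0.3729, -0.0653, 0.2296]
ee_rot: [0.0, 0.996, -0.01, 0.084]
wrist_force: [1.1, -0.3, -0.2]
finger_gap: 0.0853
```

Emit:
{"method": "apply_moves", "body": {
  "increments": [
    {"delta_pos": [0.4,-4.5,0.6],"angular": [0.2,-1.2,-1.2],"fingers": 0},
    {"delta_pos": [0.5,-4.5,0.6],"angular": [0.2,-1.2,-1.2],"fingers": 0},
    {"delta_pos": [0.6,-4.5,0.6],"angular": [0.2,-1.2,-1.2],"fingers": 0},
    {"delta_pos": [0.7,-4.4,0.6],"angular": [0.2,-1.2,-1.2],"fingers": 0},
    {"delta_pos": [0.8,-4.4,0.6],"angular": [0.2,-1.2,-1.2],"fingers": 0},
    {"delta_pos": [0.9,-4.4,0.6],"angular": [0.2,-1.2,-1.2],"fingers": 0},
    {"delta_pos": [1.0,-4.4,0.6],"angular": [0.2,-1.2,-1.2],"fingers": 0}
  ]
}}

```text
time: 11.95
position: [0.4122, 0.2486, 0.1938]
ee_rot: [-0.007, 0.998, 0.065, 0.011]
wrist_force: [1.6, 0.3, -0.3]
finger_gap: 0.0855
```

```bash
python3 q.py;  python3 -c "
from plan import *
Y=rot(S[2]+.3)
plan([([.422,.287,.14],Y,0),([.422,.287,.031],Y,0)],v=4)
"
```

```text
t 11.95 W [0.4122 0.2486 0.1938] L [-0.089   0.5181  0.1938] zaxis [ 0.021  0.015 -1.   ] x [0.991 0.13  0.022] F [ 1.6  0.3 -0.3] gap 0.0855 j [ 0.47 -0.26  1.63  0.    1.75  1.91]
crate [-0.0151  0.517   0.1828] toolF [ 1.6 -0.1  0.4]
[{"delta_pos": [0.67, -1.8, 2.73], "angular": [-0.35, -0.65, -0.59], "fingers": 0}, {"delta_pos": [0.73, -1.82, 2.71], "angular": [-0.35, -0.64, -0.59], "fingers": 0}, {"delta_pos": [0.0, 0.0, 3.63], "angular": [0.0, 0.0, 0.0], "fingers": 0}, {"delta_pos": [0.0, 0.0, 3.64], "angular": [0.0, 0.0, 0.0], "fingers": 0}, {"delta_pos": [0.0, 0.0, 3.63], "angular": [0.0, 0.0, 0.0], "fingers": 0}]
```

Emit:
{"method": "apply_moves", "body": {
  "increments": [
    {"delta_pos": [0.7,-1.8,2.7],"angular": [-0.3,-0.6,-0.6],"fingers": 0},
    {"delta_pos": [0.7,-1.8,2.7],"angular": [-0.3,-0.6,-0.6],"fingers": 0},
    {"delta_pos": [0,0,2],"angular": [0,0,0],"fingers": 0},
    {"delta_pos": [0,0,0],"angular": [0,0,0],"fingers": 0}
  ]
}}

```text
time: 12.35
position: [0.4206, 0.2844, 0.1164]
ee_rot: [0.001, 0.997, 0.075, -0.002]
wrist_force: [0.1, -0.3, -1.0]
finger_gap: 0.0856
```

```bash
python3 q.py;  python3 -c "
from plan import *
Y=rot(S[2]+.3)
plan([([.422,.287,.031],Y,0)],v=4)
"
```

```text
t 12.35 W [0.4206 0.2844 0.1164] L [-0.086   0.5546  0.1164] zaxis [-0.005 -0.002 -1.   ] x [ 0.989  0.15  -0.005] F [ 0.1 -0.3 -1. ] gap 0.0856 j [ 0.53 -0.15  1.67  0.    1.63  1.95]
crate [-0.0512  0.5535  0.1143] toolF [0.1 0.3 1. ]
[{"delta_pos": [0.07, -0.08, 2.85], "angular": [0.02, 0.1, 0.0], "fingers": 0}, {"delta_pos": [0.07, -0.09, 2.84], "angular": [0.02, 0.09, 0.0], "fingers": 0}, {"delta_pos": [0.07, -0.08, 2.85], "angular": [0.02, 0.1, 0.0], "fingers": 0}]
```

Emit:
{"method": "apply_moves", "body": {
  "increments": [
    {"delta_pos": [0.1,-0.1,3],"angular": [0,0.2,0],"fingers": 0},
    {"delta_pos": [0.1,-0.1,3],"angular": [0,0.1,0],"fingers": 0},
    {"delta_pos": [0,-0.1,2.4],"angular": [0,0,0],"fingers": 0},
    {"delta_pos": [0,0,0],"angular": [0,0,0],"fingers": 0},
    {"delta_pos": [0,0,0],"angular": [0,0,0],"fingers": 0.7},
    {"delta_pos": [0,0,0],"angular": [0,0,0],"fingers": 0.7},
    {"delta_pos": [0,0,0],"angular": [0,0,0],"fingers": 0.7},
    {"delta_pos": [0,0,0],"angular": [0,0,0],"fingers": 0.7}
  ],
  "force": 40
}}

```text
time: 13.15
position: [0.4254, 0.289, 0.0391]
ee_rot: [-0.002, 0.997, 0.075, 0.005]
wrist_force: [-0.8, 0.4, 5.6]
finger_gap: 0.0451
```

```bash
python3 q.py
```

```text
t 13.15 W [0.4254 0.289  0.0391] L [-0.0819  0.56    0.0391] zaxis [ 0.01   0.005 -1.   ] x [0.989 0.149 0.011] F [-0.8  0.4  5.6] gap 0.0451 j [ 0.53 -0.1   1.76 -0.    1.47  1.95]
crate [-0.0863  0.5589  0.0454] toolF [-0.7 -0.5 -5.6]
```

Emit:
{"method": "apply_moves", "body": {
  "increments": [
    {"delta_pos": [0,0,-1.0],"angular": [0,0,0],"fingers": 0.7},
    {"delta_pos": [0,0,-1.5],"angular": [0,0,0],"fingers": 0.7},
    {"delta_pos": [0,0,0],"angular": [0,0,0],"fingers": 0.7}
  ]
}}

```text
time: 13.45
position: [0.4254, 0.2892, 0.0649]
ee_rot: [-0.002, 0.997, 0.075, 0.006]
wrist_force: [-0.1, 0.3, 0.2]
finger_gap: 0.0451
```

```bash
python3 q.py;  python3 -c "
from h import *
from plant import get_image
s=get_image('side'); crop(s,235,130,305,225,'s14.png',6)"
```

```text
t 13.45 W [0.4254 0.2892 0.0649] L [-0.0819  0.5601  0.0649] zaxis [ 0.011  0.005 -1.   ] x [0.989 0.15  0.011] F [-0.1  0.3  0.2] gap 0.0451 j [ 0.53 -0.12  1.73 -0.    1.51  1.95]
crate [-0.0734  0.559   0.0677] toolF [-0.1 -0.3 -0.2]
```

View pics/s14.png

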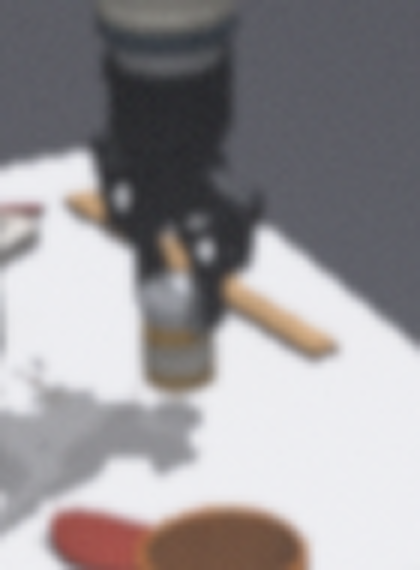

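```bash
python3 -c "
from plan import *
G=.0391
A=C2W([0.002,.001,G+.10])
plan([([.425,.285,.225],rot(S[2]+.3),.7),(A+[0,0,.07],RT,.7)],v=4.6)
"
```

```text
[{"delta_pos": [0.03, 0.08, -4.03], "angular": [-0.05, -0.15, -0.01], "fingers": 0.7}, {"delta_pos": [0.01, 0.09, -4.04], "angular": [-0.04, -0.14, -0.02], "fingers": 0.7}, {"delta_pos": [0.01, 0.09, -4.03], "angular": [-0.05, -0.15, -0.01], "fingers": 0.7}, {"delta_pos": [-0.01, 0.09, -4.04], "angular": [-0.04, -0.14, -0.01], "fingers": 0.7}, {"delta_pos": [-1.04, 4.14, -0.07], "angular": [-0.35, 2.29, 1.29], "fingers": 0.7}, {"delta_pos": [-0.95, 4.16, -0.09], "angular": [-0.34, 2.29, 1.29], "fingers": 0.7}, {"delta_pos": [-0.85, 4.18, -0.1], "angular": [-0.35, 2.29, 1.29], "fingers": 0.7}, {"delta_pos": [-0.75, 4.2, -0.1], "angular": [-0.35, 2.29, 1.3], "fingers": 0.7}]
[{"delta_pos": [-0.65, 4.21, -0.11], "angular": [-0.34, 2.29, 1.29], "fingers": 0.7}, {"delta_pos": [-0.55, 4.23, -0.11], "angular": [-0.35, 2.29, 1.29], "fingers": 0.7}, {"delta_pos": [-0.45, 4.24, -0.1], "angular": [-0.34, 2.29, 1.29], "fingers": 0.7}, {"delta_pos": [-0.35, 4.26, -0.09], "angular": [-0.35, 2.29, 1.29], "fingers": 0.7}, {"delta_pos": [-0.25, 4.26, -0.07], "angular": [-0.35, 2.29, 1.29], "fingers": 0.7}, {"delta_pos": [-0.16, 4.26, -0.06], "angular": [-0.34, 2.29, 1.3], "fingers": 0.7}, {"delta_pos": [-0.05, 4.27, -0.04], "angular": [-0.35, 2.29, 1.29], "fingers": 0.7}, {"delta_pos": [0.04, 4.26, -0.01], "angular": [-0.35, 2.29, 1.29], "fingers": 0.7}]
[{"delta_pos": [0.14, 4.27, 0.01], "angular": [-0.34, 2.29, 1.29], "fingers": 0.7}]
```

Emit:
{"method": "apply_moves", "body": {
  "increments": [
    {"delta_pos": [0,0.1,-4],"angular": [-0.1,-0.2,0],"fingers": 0.7},
    {"delta_pos": [0,0.1,-4],"angular": [0,-0.1,0],"fingers": 0.7},
    {"delta_pos": [0,0.1,-4],"angular": [-0.1,-0.2,0],"fingers": 0.7},
    {"delta_pos": [0,0.1,-4],"angular": [0,-0.1,0],"fingers": 0.7},
    {"delta_pos": [-1.0,4.1,-0.1],"angular": [-0.3,2.3,1.3],"fingers": 0.7},
    {"delta_pos": [-0.9,4.2,-0.1],"angular": [-0.3,2.3,1.3],"fingers": 0.7},
    {"delta_pos": [-0.9,4.2,-0.1],"angular": [-0.4,2.3,1.3],"fingers": 0.7},
    {"delta_pos": [-0.8,4.2,-0.1],"angular": [-0.4,2.3,1.3],"fingers": 0.7}
  ],
  "force": 55
}}

```text
time: 14.3
position: [0.4071, 0.1129, 0.2247]
ee_rot: [0.008, 0.996, 0.029, 0.08]
wrist_force: [0.0, -0.2, 0.0]
finger_gap: 0.0445
```

Emit:
{"method": "apply_moves", "body": {
  "increments": [
    {"delta_pos": [-0.6,4.2,-0.1],"angular": [-0.3,2.3,1.3],"fingers": 0.7},
    {"delta_pos": [-0.5,4.2,-0.1],"angular": [-0.4,2.3,1.3],"fingers": 0.7},
    {"delta_pos": [-0.5,4.2,-0.1],"angular": [-0.3,2.3,1.3],"fingers": 0.7},
    {"delta_pos": [-0.4,4.3,-0.1],"angular": [-0.4,2.3,1.3],"fingers": 0.7},
    {"delta_pos": [-0.2,4.3,-0.1],"angular": [-0.3,2.3,1.3],"fingers": 0.7},
    {"delta_pos": [-0.2,4.3,-0.1],"angular": [-0.4,2.3,1.3],"fingers": 0.7},
    {"delta_pos": [0,4.3,0],"angular": [-0.3,2.3,1.3],"fingers": 0.7},
    {"delta_pos": [0,4.2,0],"angular": [-0.4,2.3,1.3],"fingers": 0.7}
  ]
}}

```text
time: 15.1
position: [0.3736, -0.2273, 0.2318]
ee_rot: [0.02, 0.969, -0.063, 0.239]
wrist_force: [0.8, -0.6, -1.7]
finger_gap: 0.0447
```

```bash
python3 q.py;  python3 -c "
from plan import *
G=.0391
A=C2W([0.002,.001,G+.10])
plan([(A+[0,0,.03],RT,.7),(A,RT,.7)],v=3)
"
```

```text
t 15.1 W [ 0.3736 -0.2273  0.2318] L [-0.0565  0.0417  0.2318] zaxis [ 0.461 -0.069 -0.885] x [ 0.878 -0.112  0.466] F [ 0.8 -0.6 -1.7] gap 0.0447 j [-0.87 -0.77  1.98  0.31  1.56  0.89]
crate [0.032  0.0406 0.1995] toolF [-0.1  0.5  1.9]
[{"delta_pos": [-0.72, 1.97, 1.75], "angular": [-0.02, 1.11, 0.57], "fingers": 0.7}, {"delta_pos": [-0.74, 1.97, 1.73], "angular": [-0.02, 1.1, 0.58], "fingers": 0.7}, {"delta_pos": [-1.5, 0.0, 2.6], "angular": [0.0, 0.0, 0.0], "fingers": 0.7}]
```

Emit:
{"method": "apply_moves", "body": {
  "increments": [
    {"delta_pos": [-0.7,2.0,1.7],"angular": [0,1.1,0.6],"fingers": 0.7},
    {"delta_pos": [-0.7,2.0,1.7],"angular": [0,1.1,0.6],"fingers": 0.7},
    {"delta_pos": [-0.7,0,1.3],"angular": [0,0,0],"fingers": 0.7},
    {"delta_pos": [-0.7,0,1.3],"angular": [0,0,0],"fingers": 0.7},
    {"delta_pos": [0,0,0],"angular": [0,0,0],"fingers": 0.7},
    {"delta_pos": [0,0,0],"angular": [0,0,0],"fingers": 0.7}
  ]
}}

```text
time: 15.7
position: [0.3741, -0.2649, 0.1662]
ee_rot: [0.018, 0.964, -0.071, 0.257]
wrist_force: [0.1, 0.5, -0.6]
finger_gap: 0.045
```

```bash
python3 q.py;  python3 -c "
from plan import *
G=.0391
plan([(C2W([0.002,.001,G+.05]),RT,.7),(C2W([0.002,.001,G+.015]),RT,.7)],v=2.5)
"
```

```text
t 15.7 W [ 0.3741 -0.2649  0.1662] L [-0.0505  0.0046  0.1662] zaxis [ 0.493 -0.071 -0.867] x [ 0.858 -0.127  0.498] F [ 0.1  0.5 -0.6] gap 0.045 j [-0.97 -0.74  2.09  0.38  1.43  0.76]
crate [0.0044 0.0035 0.1396] toolF [-0.2 -0.6  0.5]
[{"delta_pos": [-0.08, 0.09, 1.68], "angular": [-0.06, 0.04, 0.04], "fingers": 0.7}, {"delta_pos": [-0.08, 0.08, 1.69], "angular": [-0.06, 0.05, 0.03], "fingers": 0.7}, {"delta_pos": [-0.08, 0.09, 1.68], "angular": [-0.05, 0.04, 0.04], "fingers": 0.7}, {"delta_pos": [0.0, 0.0, 1.75], "angular": [0.0, 0.0, 0.0], "fingers": 0.7}, {"delta_pos": [0.0, 0.0, 1.75], "angular": [0.0, 0.0, 0.0], "fingers": 0.7}]
```

Emit:
{"method": "apply_moves", "body": {
  "increments": [
    {"delta_pos": [-0.1,0.1,1.7],"angular": [0,0,0],"fingers": 0.7},
    {"delta_pos": [-0.1,0.1,1.7],"angular": [0,0.1,0.1],"fingers": 0.7},
    {"delta_pos": [-0.1,0.1,1.7],"angular": [0,0,0],"fingers": 0.7},
    {"delta_pos": [0,0,1.0],"angular": [0,0,0],"fingers": 0.7},
    {"delta_pos": [0,0,0],"angular": [0,0,0],"fingers": 0.7},
    {"delta_pos": [0,0,0],"angular": [0,0,0],"fingers": 0.7}
  ]
}}

```text
time: 16.3
position: [0.401, -0.2726, 0.1125]
ee_rot: [0.018, 0.963, -0.072, 0.258]
wrist_force: [0.7, 0.2, -0.6]
finger_gap: 0.0447
```

```bash
python3 q.py;  python3 -c "
from plan import *
G=.0391
plan([(C2W([0.002,.001,G+.015]),RT,.7)],v=1.5)
from h import *
from plant import get_image
from ov import overlay
s=get_image('side'); crop(s,335,210,415,290,'s15.png',7);t=get_image('top');
_,p,_=cur(); c=W2C(p)
overlay(t,(350,155,440,215),'t15.png',8,[(c[0]-.002,c[1],c[2]-.0391,(0,255,0))])
"
```

```text
t 16.3 W [ 0.401  -0.2726  0.1125] L [-0.0226  0.0009  0.1125] zaxis [ 0.495 -0.072 -0.866] x [ 0.856 -0.129  0.5  ] F [ 0.7  0.2 -0.6] gap 0.0447 j [-0.92 -0.65  2.13  0.37  1.29  0.77]
crate [ 0.0017 -0.0002  0.0792] toolF [ 0.3 -0.3  0.8]
[{"delta_pos": [0.01, -0.06, 1.26], "angular": [-0.06, 0.0, -0.01], "fingers": 0.7}, {"delta_pos": [0.02, -0.05, 1.25], "angular": [-0.06, 0.0, -0.01], "fingers": 0.7}]
```

View pics/s15.png

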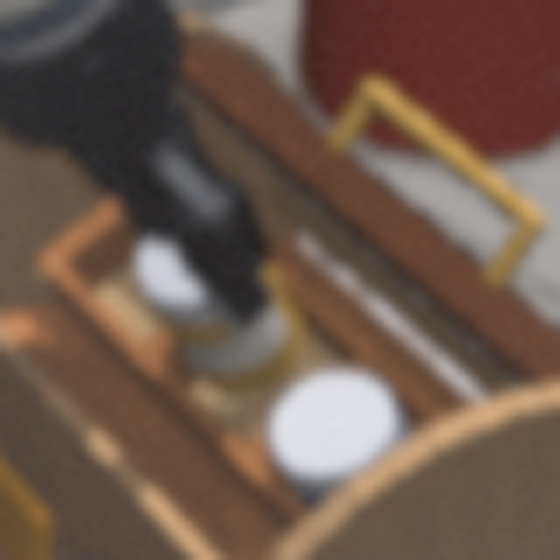

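View pics/t15.png

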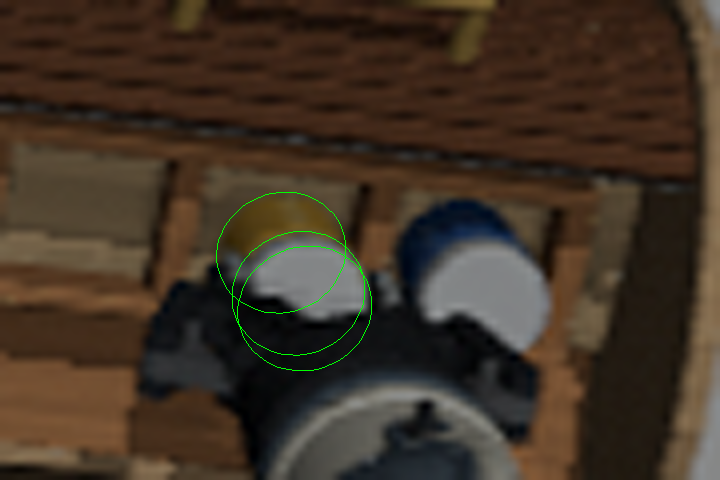

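Emit:
{"method": "apply_moves", "body": {
  "increments": [
    {"delta_pos": [0,-0.1,1.2],"angular": [0,0,0],"fingers": 0.7},
    {"delta_pos": [0,0,1.0],"angular": [0,0,0],"fingers": 0.7},
    {"delta_pos": [0,0,0.6],"angular": [0,0,0],"fingers": 0.7},
    {"delta_pos": [0,0,0],"angular": [0,0,0],"fingers": 0.7},
    {"delta_pos": [0,0,0],"angular": [0,0,0],"fingers": 0.7}
  ]
}}

```text
time: 16.9
position: [0.4146, -0.2736, 0.0867]
ee_rot: [0.018, 0.963, -0.072, 0.257]
wrist_force: [-0.7, 1.4, -0.7]
finger_gap: 0.0444
```

```bash
python3 q.py
```

```text
t 16.9 W [ 0.4146 -0.2736  0.0867] L [-0.0091  0.0019  0.0867] zaxis [ 0.494 -0.071 -0.867] x [ 0.857 -0.13   0.499] F [-0.7  1.4 -0.7] gap 0.0444 j [-0.89 -0.61  2.15  0.37  1.22  0.77]
crate [0.0006 0.0008 0.0501] toolF [-1.1 -1.3  0.2]
```

Emit:
{"method": "apply_moves", "body": {
  "increments": [
    {"delta_pos": [0,0,0.4],"angular": [0,0,0],"fingers": 0.7},
    {"delta_pos": [0,0,0.2],"angular": [0,0,0],"fingers": 0.7},
    {"delta_pos": [0,0,0],"angular": [0,0,0],"fingers": 0.7},
    {"delta_pos": [0,0,0],"angular": [0,0,0],"fingers": 0.7}
  ]
}}

```text
time: 17.3
position: [0.4176, -0.2743, 0.082]
ee_rot: [0.018, 0.963, -0.072, 0.258]
wrist_force: [-0.5, 0.4, -1.0]
finger_gap: 0.0444
```

```bash
python3 q.py
```

```text
t 17.3 W [ 0.4176 -0.2743  0.082 ] L [-0.006   0.0017  0.082 ] zaxis [ 0.494 -0.072 -0.866] x [ 0.857 -0.13   0.499] F [-0.5  0.4 -1. ] gap 0.0444 j [-0.88 -0.59  2.15  0.37  1.21  0.77]
crate [0.0009 0.0006 0.0445] toolF [-1.  -0.3  0.5]
```

Emit:
{"method": "apply_moves", "body": {
  "increments": [
    {"delta_pos": [0,0,0.2],"angular": [0,0,0],"fingers": 0.7},
    {"delta_pos": [0,0,0],"angular": [0,0,0],"fingers": 0.7},
    {"delta_pos": [0,0,0],"angular": [0,0,0],"fingers": 0.7}
  ]
}}

```text
time: 17.6
position: [0.418, -0.2744, 0.0819]
ee_rot: [0.018, 0.963, -0.072, 0.257]
wrist_force: [-15.3, 6.3, 11.7]
finger_gap: 0.0446
```

```bash
python3 q.py
```

```text
t 17.6 W [ 0.418  -0.2744  0.0819] L [-0.0056  0.0016  0.0819] zaxis [ 0.493 -0.072 -0.867] x [ 0.857 -0.129  0.499] F [-15.3   6.3  11.7] gap 0.0446 j [-0.88 -0.59  2.15  0.37  1.21  0.77]
crate [0.0012 0.0005 0.0443] toolF [ -8.2  -4.  -18.1]
```

Emit:
{"method": "apply_moves", "body": {
  "increments": [
    {"delta_pos": [-0.1,0,-0.2],"angular": [0,0,0],"fingers": 0.7},
    {"delta_pos": [0,0,0],"angular": [0,0,0],"fingers": 0.4},
    {"delta_pos": [0,0,0],"angular": [0,0,0],"fingers": 0.36},
    {"delta_pos": [0,0,0],"angular": [0,0,0],"fingers": 0.36}
  ]
}}

```text
time: 18.0
position: [0.4168, -0.2741, 0.0814]
ee_rot: [0.018, 0.963, -0.072, 0.258]
wrist_force: [-0.2, -0.3, -0.6]
finger_gap: 0.0544
```

```bash
python3 q.py
```

```text
t 18.0 W [ 0.4168 -0.2741  0.0814] L [-0.0068  0.0018  0.0814] zaxis [ 0.494 -0.072 -0.866] x [ 0.857 -0.13   0.499] F [-0.2 -0.3 -0.6] gap 0.0544 j [-0.88 -0.6   2.15  0.37  1.21  0.77]
crate [-0.0001  0.0007  0.0444] toolF [-0.5  0.4  0.5]
```

Emit:
{"method": "apply_moves", "body": {
  "increments": [
    {"delta_pos": [0,0,-1.0],"angular": [0,0,0],"fingers": 0.36},
    {"delta_pos": [0,0,-2.0],"angular": [0,0,0],"fingers": 0.36},
    {"delta_pos": [0,0,-3.0],"angular": [0,0,0],"fingers": 0.36},
    {"delta_pos": [0,0,-3.0],"angular": [0,0,0],"fingers": 0.36},
    {"delta_pos": [2.0,0,-3.5],"angular": [0,-6,0],"fingers": 0.5},
    {"delta_pos": [2.0,0,-3.5],"angular": [0,-6,0],"fingers": 1},
    {"delta_pos": [0,0,0],"angular": [0,0,0],"fingers": 1}
  ]
}}

```text
time: 18.7
position: [0.3789, -0.2702, 0.2487]
ee_rot: [0.014, 0.984, -0.073, 0.159]
wrist_force: [-0.2, 0.1, 1.0]
finger_gap: 0.0138
```

```bash
python3 q.py; python3 -c "
from h import *
from ov import overlay
from plant import get_image
s=get_image('side'); np.savez('side4.npz',**s); crop(s,320,170,420,290,'s16.png',5);t=get_image('top');np.savez('top4.npz',**t)
J=[(-.0035,-.072,.004,(0,255,0)),(-.0035,0,.004,(0,255,0))]
overlay(t,(350,155,440,215),'t16.png',8,J);overlay(s,(340,220,420,290),'s17.png',8,J)"
```

```text
t 18.7 W [ 0.3789 -0.2702  0.2487] L [-4.490e-02  1.000e-04  2.487e-01] zaxis [ 0.311 -0.051 -0.949] x [ 0.939 -0.138  0.315] F [-0.2  0.1  1. ] gap 0.0138 j [-0.84 -0.53  1.76  0.2   1.65  0.92]
crate [ 0.0505 -0.001   0.2083] toolF [ 0.1 -0.  -1. ]
```

View pics/s17.png

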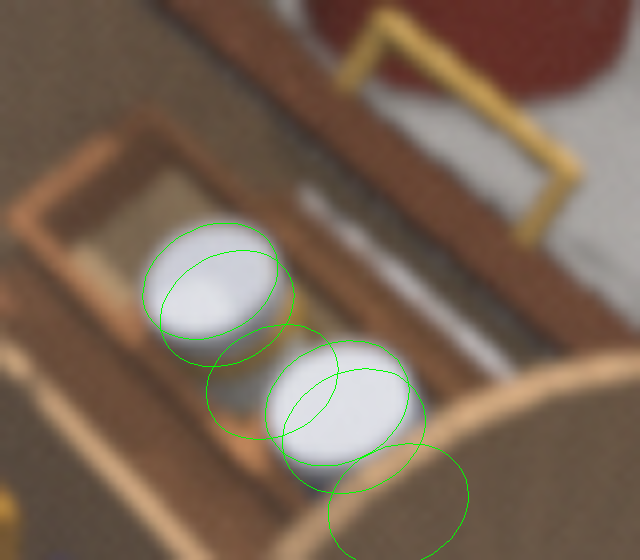

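View pics/t16.png

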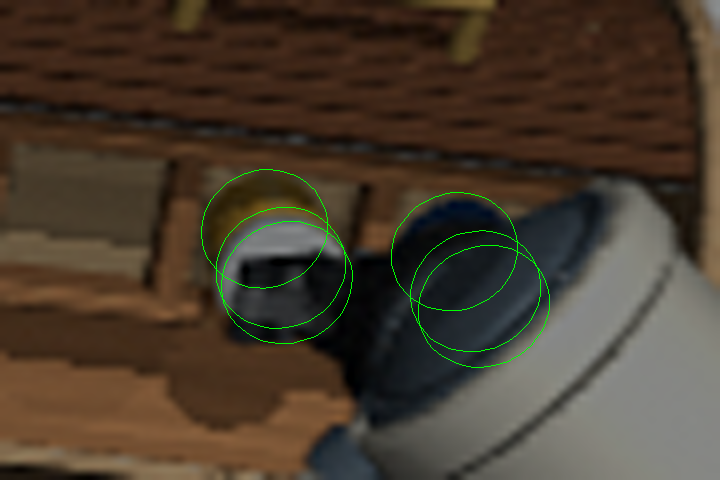

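```bash
cat > cl.py <<'E'
from plan import *
def pose(q,off=.016,dep=.007):
    t=np.radians(15)*np.clip((.6-q)/.6,0,1); s,c=np.sin(t),np.cos(t)
    l=bar(q)+off*np.array([c,0,s])+dep*np.array([s,0,-c]); return L2W(l),rot(S[2],t),1
E
python3 -c "
from cl import *
R=rot(S[2])
plan([(L2W([.118,0,.235]),R,1),pose(1.2,.035)],v=4.5)
"
```

```text
[{"delta_pos": [3.87, 0.04, 1.44], "angular": [-0.02, -4.52, 0.01], "fingers": 1}, {"delta_pos": [3.98, 0.03, 1.12], "angular": [-0.03, -4.51, 0.02], "fingers": 1}, {"delta_pos": [4.05, 0.03, 0.82], "angular": [-0.02, -4.52, 0.01], "fingers": 1}, {"delta_pos": [4.1, 0.04, 0.49], "angular": [-0.02, -4.51, 0.01], "fingers": 1}, {"delta_pos": [-0.07, 0.0, 3.38], "angular": [0.0, 0.0, 0.0], "fingers": 1}, {"delta_pos": [-0.08, 0.0, 3.39], "angular": [0.0, 0.0, 0.0], "fingers": 1}, {"delta_pos": [-0.07, 0.0, 3.38], "angular": [0.0, 0.0, 0.0], "fingers": 1}]
```

Emit:
{"method": "apply_moves", "body": {
  "increments": [
    {"delta_pos": [3.9,0,1.4],"angular": [0,-4.5,0],"fingers": 1},
    {"delta_pos": [4.0,0,1.1],"angular": [0,-4.5,0],"fingers": 1},
    {"delta_pos": [4.0,0,0.8],"angular": [0,-4.5,0],"fingers": 1},
    {"delta_pos": [4.1,0,0.5],"angular": [0,-4.5,0],"fingers": 1},
    {"delta_pos": [0,0,2.5],"angular": [0,0,0],"fingers": 1},
    {"delta_pos": [0,0,0],"angular": [0,0,0],"fingers": 1}
  ]
}}

```text
time: 19.4
position: [0.5384, -0.292, 0.1995]
ee_rot: [-0.005, 0.997, -0.074, -0.007]
wrist_force: [-0.6, 0.6, -0.8]
finger_gap: 0.0001
```

```bash
python3 q.py; python3 -c "
from cl import *
plan([pose(1.2,.033)],v=4)
from h import *
from plant import get_image
from ov import overlay
J=[(-.0035,-.072,.004,(0,255,0)),(-.0035,0,.004,(0,255,0))]
s=get_image('side'); crop(s,280,130,440,330,'s18.png',3.5);t=get_image('top'); crop(t,320,130,450,240,'t18.png',5)"
```

```text
t 19.4 W [ 0.5384 -0.292   0.1995] L [0.1161 0.0022 0.1995] zaxis [-0.013  0.011 -1.   ] x [ 0.989 -0.148 -0.014] F [-0.6  0.6 -0.8] gap 0.0001 j [-0.55  0.14  1.24  0.    1.78  1.17]
crate [0.1654 0.0011 0.0853] toolF [-0.7 -0.5  0.9]
[{"delta_pos": [-0.07, 0.14, 3.31], "angular": [-0.26, 0.41, 0.02], "fingers": 1}, {"delta_pos": [-0.09, 0.12, 3.3], "angular": [-0.25, 0.41, 0.02], "fingers": 1}]
```

View pics/s18.png

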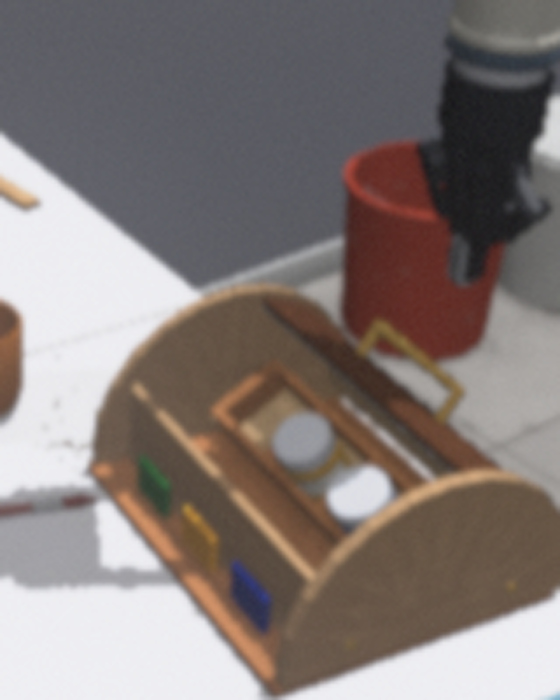

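View pics/t18.png

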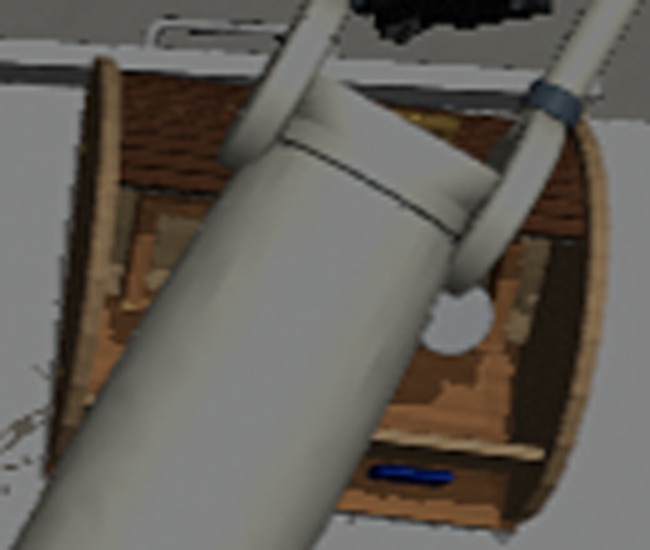

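Emit:
{"method": "apply_moves", "body": {
  "increments": [
    {"delta_pos": [-0.1,0.1,3.3],"angular": [-0.3,0.4,0],"fingers": 1},
    {"delta_pos": [-0.1,0.1,3.3],"angular": [-0.2,0.4,0],"fingers": 1},
    {"delta_pos": [0,0,0],"angular": [0,0,0],"fingers": 1}
  ]
}}

```text
time: 19.8
position: [0.5334, -0.2934, 0.1407]
ee_rot: [0.002, 0.997, -0.075, 0.005]
wrist_force: [-0.6, 0.2, -0.0]
finger_gap: -0.0001
```

```bash
python3 q.py; python3 -c "
from cl import *
plan([pose(q) for q in (1.2,1.08,.96,.84,.72,.6,.48,.36,.24,.12,.04,-.02)],v=4)
"
```

```text
t 19.8 W [ 0.5334 -0.2934  0.1407] L [ 0.1114 -0.      0.1407] zaxis [ 0.009 -0.006 -1.   ] x [ 0.989 -0.15   0.009] F [-0.6  0.2 -0. ] gap -0.0001 j [-0.56  0.11  1.38 -0.    1.65  1.16]
crate [ 0.1319 -0.0011  0.0367] toolF [-0.7 -0.1  0. ]
[{"delta_pos": [-1.46, 0.0, 0.71], "angular": [0.25, -0.54, -0.09], "fingers": 1}, {"delta_pos": [-1.5, 0.0, -0.88], "angular": [0.0, 0.0, 0.0], "fingers": 1}, {"delta_pos": [-1.6, 0.0, -0.69], "angular": [0.0, 0.0, 0.0], "fingers": 1}, {"delta_pos": [-1.66, 0.0, -0.5], "angular": [0.0, 0.0, 0.0], "fingers": 1}, {"delta_pos": [-1.72, 0.0, -0.3], "angular": [0.0, 0.0, 0.0], "fingers": 1}, {"delta_pos": [-1.73, 0.0, -0.09], "angular": [0.0, 0.0, 0.0], "fingers": 1}, {"delta_pos": [-1.7, 0.0, 0.04], "angular": [0.0, 3.0, 0.0], "fingers": 1}, {"delta_pos": [-1.69, 0.0, 0.15], "angular": [0.0, 3.0, 0.0], "fingers": 1}]
[{"delta_pos": [-1.67, 0.0, 0.27], "angular": [0.0, 3.0, 0.0], "fingers": 1}, {"delta_pos": [-1.64, 0.0, 0.38], "angular": [0.0, 3.0, -0.01], "fingers": 1}, {"delta_pos": [-1.08, 0.0, 0.31], "angular": [0.0, 2.0, 0.0], "fingers": 1}, {"delta_pos": [-0.8, 0.0, 0.27], "angular": [0.0, 1.0, 0.0], "fingers": 1}]
```

Emit:
{"method": "apply_moves", "body": {
  "increments": [
    {"delta_pos": [0,0,0.7],"angular": [0.2,-0.5,0],"fingers": 1},
    {"delta_pos": [-1.4,0,0],"angular": [0,0,0],"fingers": 1},
    {"delta_pos": [-1.5,0,-0.9],"angular": [0,0,0],"fingers": 1},
    {"delta_pos": [-1.6,0,-0.7],"angular": [0,0,0],"fingers": 1},
    {"delta_pos": [-1.7,0,-0.5],"angular": [0,0,0],"fingers": 1},
    {"delta_pos": [-1.7,0,-0.3],"angular": [0,0,0],"fingers": 1},
    {"delta_pos": [-1.7,0,-0.1],"angular": [0,0,0],"fingers": 1},
    {"delta_pos": [0,0,0],"angular": [0,0,0],"fingers": 1}
  ]
}}

```text
time: 20.6
position: [0.4416, -0.2809, 0.1646]
ee_rot: [0.003, 0.997, -0.075, 0.005]
wrist_force: [0.2, -0.4, 0.4]
finger_gap: 0.0002
```

```bash
python3 q.py; python3 -c "
from cl import *
plan([pose(q) for q in (.6,.48,.36,.24,.12,.04,-.02)],v=4)
from h import *
from plant import get_image
s=get_image('side'); crop(s,280,130,440,330,'s19.png',3.5)"
```

```text
t 20.6 W [ 0.4416 -0.2809  0.1646] L [ 0.0186 -0.0012  0.1646] zaxis [ 0.009 -0.007 -1.   ] x [ 0.989 -0.15   0.01 ] F [ 0.2 -0.4  0.4] gap 0.0002 j [-0.63 -0.13  1.57 -0.    1.69  1.09]
crate [ 0.0635 -0.0023  0.1038] toolF [ 0.3  0.3 -0.4]
[{"delta_pos": [-0.4, -0.13, 0.66], "angular": [0.32, -0.57, -0.09], "fingers": 1}, {"delta_pos": [-1.7, 0.0, 0.03], "angular": [0.0, 3.0, 0.0], "fingers": 1}, {"delta_pos": [-1.69, 0.0, 0.16], "angular": [0.0, 3.0, 0.0], "fingers": 1}, {"delta_pos": [-1.67, 0.0, 0.27], "angular": [0.0, 3.0, 0.0], "fingers": 1}, {"delta_pos": [-1.64, 0.0, 0.38], "angular": [0.0, 3.0, 0.0], "fingers": 1}, {"delta_pos": [-1.08, 0.0, 0.31], "angular": [0.0, 2.0, 0.0], "fingers": 1}, {"delta_pos": [-0.8, 0.0, 0.27], "angular": [0.0, 1.0, 0.0], "fingers": 1}]
```

View pics/s19.png

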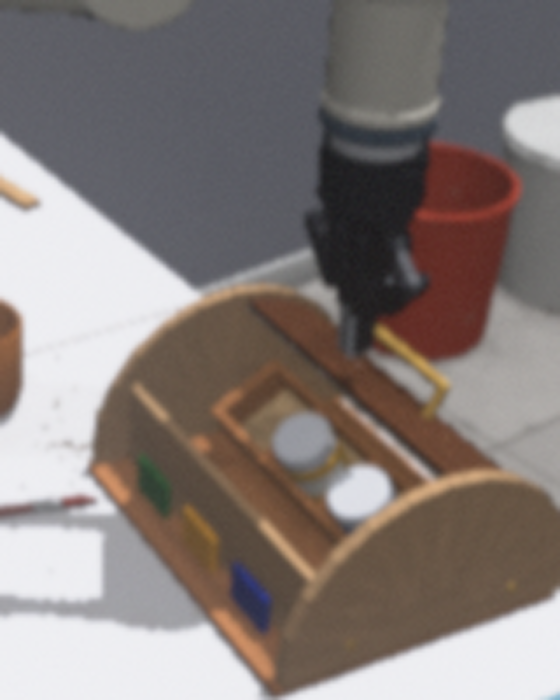

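```bash
python3 -c "
from cl import *
from h import *
s=load('side4')
for q in(1.2,1.1,1.0,.9,.8): print(q,((proj(s,L2W(bar(q)+[0,-.05,0]))[0]-[280,130])*3.5).round(), bar(q))
plan([(L2W([.02,0,.2]),rot(S[2]),1),(L2W([.113,0,.2]),rot(S[2]),1)],v=4.5)
"
```

```text
1.2 [457. 391.] [0.08078894 0.         0.14040825]
1.1 [445. 387.] [0.06836457 0.         0.14787215]
1.0 [432. 384.] [0.05525711 0.         0.15405839]
0.9 [417. 383.] [0.04159755 0.         0.15890516]
0.8 [402. 384.] [0.02752236 0.         0.16236404]
[{"delta_pos": [0.09, -0.09, -3.61], "angular": [0.29, -0.56, -0.07], "fingers": 1}, {"delta_pos": [3.1, 0.0, 0.0], "angular": [0.0, 0.0, 0.0], "fingers": 1}, {"delta_pos": [3.1, 0.0, 0.0], "angular": [0.0, 0.0, 0.0], "fingers": 1}, {"delta_pos": [3.1, -0.01, 0.0], "angular": [0.0, 0.0, 0.0], "fingers": 1}]
```

Emit:
{"method": "apply_moves", "body": {
  "increments": [
    {"delta_pos": [0.1,-0.1,-3.6],"angular": [0.3,-0.6,0],"fingers": 1},
    {"delta_pos": [3.0,0,0],"angular": [0,0,0],"fingers": 1},
    {"delta_pos": [3.0,0,0],"angular": [0,0,0],"fingers": 1},
    {"delta_pos": [3.0,0,0],"angular": [0,0,0],"fingers": 1},
    {"delta_pos": [0,0,3.0],"angular": [0,0,0],"fingers": 1},
    {"delta_pos": [0,0,3.4],"angular": [0,0,0],"fingers": 1},
    {"delta_pos": [0,0,0],"angular": [0,0,0],"fingers": 1},
    {"delta_pos": [0,0,0],"angular": [0,0,0],"fingers": 1}
  ]
}}

```text
time: 21.45
position: [0.532, -0.2924, 0.1324]
ee_rot: [-0.002, 0.997, -0.075, -0.003]
wrist_force: [0.2, 0.2, 1.0]
finger_gap: 0.0
```

```bash
python3 q.py; python3 -c "
from cl import *
plan([pose(q,dep=.012) for q in (1.1,.98,.86,.74,.6,.48,.36,.24,.12,.04,-.02)],v=4)
from h import *
from plant import get_image
s=get_image('side'); crop(s,350,180,430,280,'s20.png',6)"
```

```text
t 21.45 W [ 0.532  -0.2924  0.1324] L [0.1098 0.0008 0.1324] zaxis [-0.006  0.004 -1.   ] x [ 0.989 -0.149 -0.006] F [0.2 0.2 1. ] gap 0.0 j [-0.56  0.12  1.38  0.    1.65  1.16]
crate [ 0.1264 -0.0003  0.0303] toolF [ 0.1 -0.3 -1. ]
[{"delta_pos": [-2.55, 0.08, -0.33], "angular": [-0.17, 0.36, -0.01], "fingers": 1}, {"delta_pos": [-1.58, 0.0, -0.72], "angular": [0.0, 0.0, 0.0], "fingers": 1}, {"delta_pos": [-1.65, 0.0, -0.54], "angular": [0.0, 0.0, 0.0], "fingers": 1}, {"delta_pos": [-1.71, 0.0, -0.33], "angular": [0.0, 0.0, 0.0], "fingers": 1}, {"delta_pos": [-2.03, 0.0, -0.12], "angular": [0.0, 0.0, 0.0], "fingers": 1}, {"delta_pos": [-1.67, 0.0, 0.03], "angular": [0.0, 3.0, 0.0], "fingers": 1}, {"delta_pos": [-1.66, 0.0, 0.16], "angular": [0.0, 3.0, 0.0], "fingers": 1}, {"delta_pos": [-1.64, 0.0, 0.26], "angular": [0.0, 3.0, 0.0], "fingers": 1}]
[{"delta_pos": [-1.62, 0.0, 0.38], "angular": [0.0, 3.0, 0.0], "fingers": 1}, {"delta_pos": [-1.06, 0.0, 0.31], "angular": [0.0, 2.0, 0.0], "fingers": 1}, {"delta_pos": [-0.79, 0.0, 0.28], "angular": [0.0, 1.0, 0.0], "fingers": 1}]
```

View pics/s20.png

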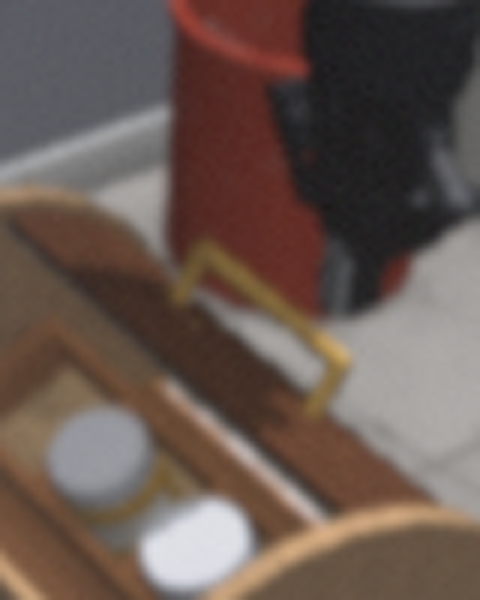

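Emit:
{"method": "apply_moves", "body": {
  "increments": [
    {"delta_pos": [-1.3,0,0],"angular": [0,0,0],"fingers": 1},
    {"delta_pos": [-1.2,0,-0.2],"angular": [0,0,0],"fingers": 1},
    {"delta_pos": [-1.6,0,-0.7],"angular": [0,0,0],"fingers": 1},
    {"delta_pos": [0,0,0],"angular": [0,0,0],"fingers": 1}
  ]
}}

```text
time: 21.9
position: [0.4918, -0.2874, 0.1458]
ee_rot: [0.0, 0.997, -0.075, 0.0]
wrist_force: [-0.8, 0.2, 0.3]
finger_gap: 0.0004
```

```bash
python3 q.py; python3 -c "
from cl import *
plan([pose(q,dep=.012) for q in (.86,.74,.6,.48,.36,.24,.12,.04,-.02)],v=4)
from h import *
from plant import get_image
s=get_image('side'); crop(s,350,180,430,280,'s21.png',6)"
```

```text
t 21.9 W [ 0.4918 -0.2874  0.1458] L [ 0.0693 -0.0002  0.1458] zaxis [ 0. -0. -1.] x [ 0.989 -0.149  0.   ] F [-0.8  0.2  0.3] gap 0.0004 j [-0.59  0.01  1.47 -0.    1.67  1.13]
crate [ 0.098  -0.0013  0.0621] toolF [-0.8 -0.1 -0.3]
[{"delta_pos": [-1.73, -0.02, -0.27], "angular": [0.02, -0.01, -0.06], "fingers": 1}, {"delta_pos": [-1.7, 0.0, -0.33], "angular": [0.0, 0.0, 0.0], "fingers": 1}, {"delta_pos": [-2.03, 0.0, -0.12], "angular": [0.0, 0.0, 0.0], "fingers": 1}, {"delta_pos": [-1.67, 0.0, 0.03], "angular": [0.0, 3.0, 0.0], "fingers": 1}, {"delta_pos": [-1.66, 0.0, 0.15], "angular": [0.0, 3.0, 0.0], "fingers": 1}, {"delta_pos": [-1.65, 0.0, 0.27], "angular": [0.0, 3.0, 0.0], "fingers": 1}, {"delta_pos": [-1.61, 0.0, 0.38], "angular": [0.0, 3.0, 0.0], "fingers": 1}, {"delta_pos": [-1.06, 0.0, 0.31], "angular": [0.0, 2.0, 0.0], "fingers": 1}]
[{"delta_pos": [-0.8, 0.0, 0.27], "angular": [0.0, 1.0, 0.0], "fingers": 1}]
```

View pics/s21.png

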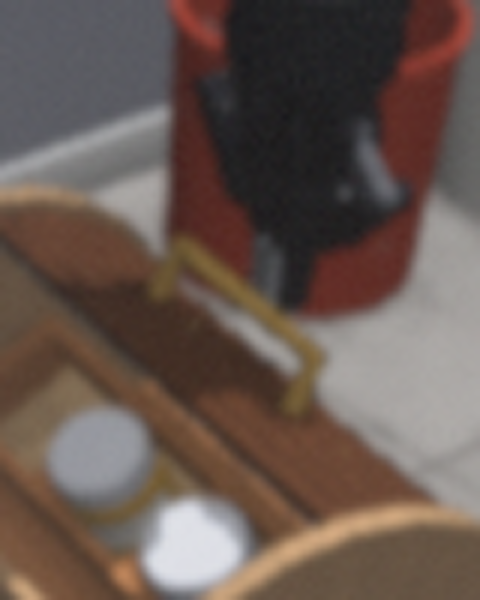

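Finger is behind the bar (tip at crop ~(280,300)) and the shutter moved forward. Continuing.

Emit:
{"method": "apply_moves", "body": {
  "increments": [
    {"delta_pos": [-1.7,0,-0.2],"angular": [0,0,0],"fingers": 1},
    {"delta_pos": [-1.7,0,-0.3],"angular": [0,0,0],"fingers": 1},
    {"delta_pos": [-2.0,0,-0.1],"angular": [0,0,0],"fingers": 1},
    {"delta_pos": [-1.7,0,0],"angular": [0,3,0],"fingers": 1},
    {"delta_pos": [-1.7,0,0.2],"angular": [0,3,0],"fingers": 1},
    {"delta_pos": [0,0,0],"angular": [0,0,0],"fingers": 1}
  ]
}}

```text
time: 22.55
position: [0.4034, -0.2735, 0.1458]
ee_rot: [0.003, 0.996, -0.075, 0.05]
wrist_force: [0.0, 0.4, -0.4]
finger_gap: -0.0001
```

```bash
python3 q.py; python3 -c "
from cl import *
plan([pose(q,dep=.012) for q in (.36,.24,.12,.04,-.02)],v=4)
from h import *
from plant import get_image
s=get_image('side'); crop(s,310,160,410,290,'s22.png',5)"
```

```text
t 22.55 W [ 0.4034 -0.2735  0.1458] L [-0.0202  0.0004  0.1458] zaxis [ 0.1   -0.014 -0.995] x [ 0.984 -0.15   0.101] F [ 0.   0.4 -0.4] gap -0.0001 j [-0.7  -0.3   1.75  0.05  1.61  1.02]
crate [ 0.0205 -0.0007  0.1069] toolF [-0.1 -0.4  0.3]
[{"delta_pos": [0.2, 0.04, -0.43], "angular": [-0.07, 0.2, -0.11], "fingers": 1}, {"delta_pos": [-1.64, 0.0, 0.27], "angular": [0.0, 3.0, 0.0], "fingers": 1}, {"delta_pos": [-1.61, 0.0, 0.38], "angular": [0.0, 3.0, 0.0], "fingers": 1}, {"delta_pos": [-1.06, 0.0, 0.31], "angular": [0.0, 2.0, 0.0], "fingers": 1}, {"delta_pos": [-0.8, 0.0, 0.27], "angular": [0.0, 1.0, 0.0], "fingers": 1}]
```

View pics/s22.png

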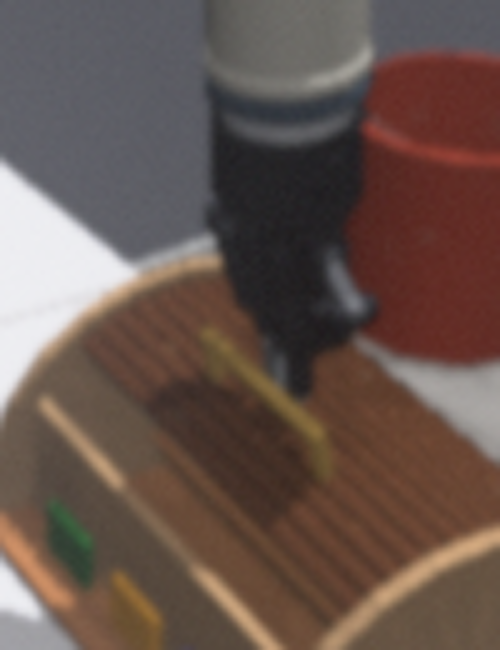

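Emit:
{"method": "apply_moves", "body": {
  "increments": [
    {"delta_pos": [0,0,-0.3],"angular": [0,0,0],"fingers": 1},
    {"delta_pos": [-1.4,0,0.2],"angular": [0,3,0],"fingers": 1},
    {"delta_pos": [-1.6,0,0.4],"angular": [0,3,0],"fingers": 1},
    {"delta_pos": [-1.0,0,0.3],"angular": [0,2,0],"fingers": 1},
    {"delta_pos": [0,0,0],"angular": [0,0,0],"fingers": 1}
  ]
}}

```text
time: 23.1
position: [0.3661, -0.2677, 0.1329]
ee_rot: [0.007, 0.99, -0.075, 0.118]
wrist_force: [0.3, 0.4, 0.2]
finger_gap: -0.0002
```

```bash
python3 q.py; python3 -c "
from cl import *
plan([pose(q,dep=.012) for q in (0.02,-.02)],v=4)
s,p,R=cur(); l=W2L(p); print('r',np.hypot(l[0],l[2]-.02))
from h import *
from plant import get_image
s=get_image('side'); crop(s,310,160,410,290,'s23.png',5)"
```

```text
t 23.1 W [ 0.3661 -0.2677  0.1329] L [-0.0579  0.0006  0.1329] zaxis [ 0.233 -0.032 -0.972] x [ 0.961 -0.146  0.236] F [0.3 0.4 0.2] gap -0.0002 j [-0.82 -0.51  1.94  0.15  1.53  0.91]
crate [-0.0186 -0.0005  0.1146] toolF [ 0.3 -0.4 -0.1]
[{"delta_pos": [-0.4, 0.06, -0.1], "angular": [-0.15, 0.87, -0.1], "fingers": 1}, {"delta_pos": [-0.53, 0.0, 0.19], "angular": [0.0, 0.51, 0.0], "fingers": 1}]
r 0.12693677421570787
```

View pics/s23.png

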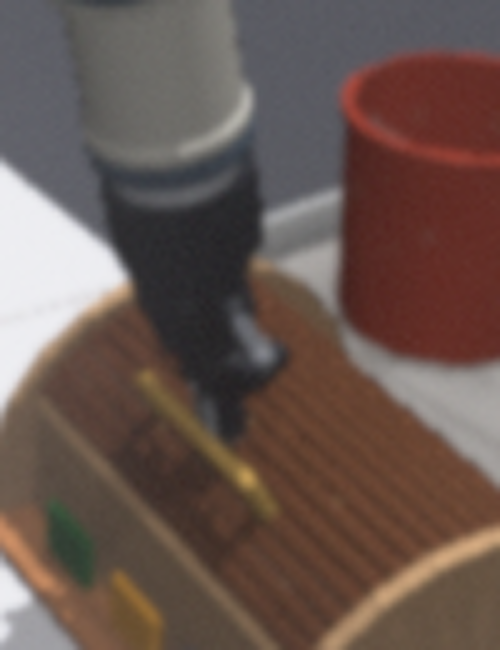

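Emit:
{"method": "apply_moves", "body": {
  "increments": [
    {"delta_pos": [-0.5,0,0],"angular": [0,0.8,0],"fingers": 1},
    {"delta_pos": [-0.5,0,0.2],"angular": [0,0.5,0],"fingers": 1},
    {"delta_pos": [0,0,0],"angular": [0,0,0],"fingers": 1},
    {"delta_pos": [0,0,0],"angular": [0,0,0],"fingers": 1}
  ]
}}

```text
time: 23.55
position: [0.36, -0.2668, 0.1309]
ee_rot: [0.009, 0.988, -0.073, 0.134]
wrist_force: [10.4, -2.1, 2.0]
finger_gap: -0.0
```

```bash
python3 q.py
```

```text
t 23.55 W [ 0.36   -0.2668  0.1309] L [-0.0641  0.0006  0.1309] zaxis [ 0.263 -0.038 -0.964] x [ 0.954 -0.143  0.265] F [10.4 -2.1  2. ] gap -0.0 j [-0.85 -0.56  1.98  0.17  1.51  0.88]
crate [-0.025  -0.0005  0.1159] toolF [10.8  0.5  0.9]
```

Emit:
{"method": "apply_moves", "body": {
  "increments": [
    {"delta_pos": [-0.3,0,0],"angular": [0,0,0],"fingers": 1},
    {"delta_pos": [0,0,0],"angular": [0,0,0],"fingers": 1},
    {"delta_pos": [0,0,0],"angular": [0,0,0],"fingers": 1}
  ]
}}

```text
time: 23.85
position: [0.3598, -0.2667, 0.131]
ee_rot: [0.01, 0.988, -0.073, 0.137]
wrist_force: [23.5, -5.3, -1.5]
finger_gap: 0.0003
```

```bash
python3 q.py;python3 -c "
from cl import *
print(W2L(pose(0,dep=.012)[0]))"
```

```text
t 23.85 W [ 0.3598 -0.2667  0.131 ] L [-0.0643  0.0006  0.131 ] zaxis [ 0.269 -0.039 -0.962] x [ 0.952 -0.141  0.272] F [23.5 -5.3 -1.5] gap 0.0003 j [-0.85 -0.56  1.99  0.18  1.51  0.88]
crate [-0.0251 -0.0005  0.1162] toolF [22.7  1.8  8. ]
[-6.43900562e-02 -2.25514052e-17  1.31479309e-01]
```

Emit:
{"method": "apply_moves", "body": {
  "increments": [
    {"delta_pos": [0.9,0,-0.3],"angular": [0,0,0],"fingers": 1},
    {"delta_pos": [0.4,0,-3],"angular": [0,0,0],"fingers": 1},
    {"delta_pos": [0,0,-4],"angular": [0,-4,0],"fingers": 1},
    {"delta_pos": [0,-4,-3],"angular": [0,-4,0],"fingers": 1},
    {"delta_pos": [0,-4.5,0],"angular": [0,-4,0],"fingers": 1},
    {"delta_pos": [0,-4.5,0],"angular": [0,0,0],"fingers": 1},
    {"delta_pos": [0,-4.5,0],"angular": [0,0,0],"fingers": 1},
    {"delta_pos": [0,-4.5,0],"angular": [0,0,0],"fingers": 1}
  ]
}}

```text
time: 24.65
position: [0.3752, -0.0451, 0.2317]
ee_rot: [0.001, 0.997, -0.075, 0.025]
wrist_force: [0.7, -0.7, -0.6]
finger_gap: 0.0
```

Emit:
{"method": "apply_moves", "body": {
  "increments": [
    {"delta_pos": [0,-4.5,0],"angular": [0,0,0],"fingers": 1},
    {"delta_pos": [0,-4.5,0],"angular": [0,0,0],"fingers": 1},
    {"delta_pos": [0,-3,0],"angular": [0,0,0],"fingers": 1},
    {"delta_pos": [0,0,0],"angular": [0,0,0],"fingers": 1},
    {"delta_pos": [0,0,0],"angular": [0,0,0],"fingers": 1}
  ]
}}

```text
time: 25.15
position: [0.393, 0.0722, 0.2318]
ee_rot: [0.001, 0.997, -0.073, 0.025]
wrist_force: [0.2, 0.6, 0.2]
finger_gap: -0.0003
```

```bash
python3 q.py;python3 -c "
from cl import *
from h import *
from plant import get_image
s=get_image('side'); cv2.imwrite('pics/s24.png',s['pixels'][:,:,::-1])
for q in(0,.06,.1): print(q,(proj(s,L2W(bar(q)+[0,.05,0]))[0]).round(1),(proj(s,L2W(bar(q)+[0,-.05,0]))[0]).round(1))
crop(s,310,190,410,290,'s25.png',6)
t=get_image('top');crop(t,320,130,450,240,'t25.png',6)
for q in(0,.06,.1): print(q,((proj(t,L2W(bar(q)))[0]-[320,130])*6).round(1))
"
```

```text
t 25.15 W [0.393  0.0722 0.2318] L [-0.0818  0.3408  0.2318] zaxis [ 0.05  -0.006 -0.999] x [ 0.988 -0.146  0.05 ] F [0.2 0.6 0.2] gap -0.0003 j [ 0.11 -0.5   1.74 -0.01  1.85  1.82]
crate [0.0101 0.3397 0.2121] toolF [ 0.1 -0.6 -0.2]
0 [336.5 237.8] [356.9 258.3]
0.06 [338.9 235.6] [359.6 256. ]
0.1 [340.6 234.2] [361.4 254.5]
0 [401.5 476.4]
0.06 [405.2 459.6]
0.1 [407.5 448.1]
```

View pics/s24.png

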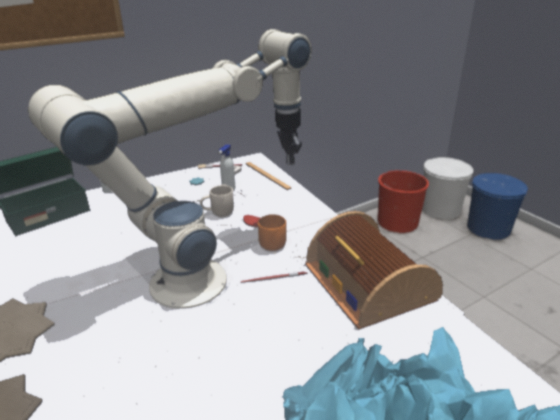

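View pics/t25.png

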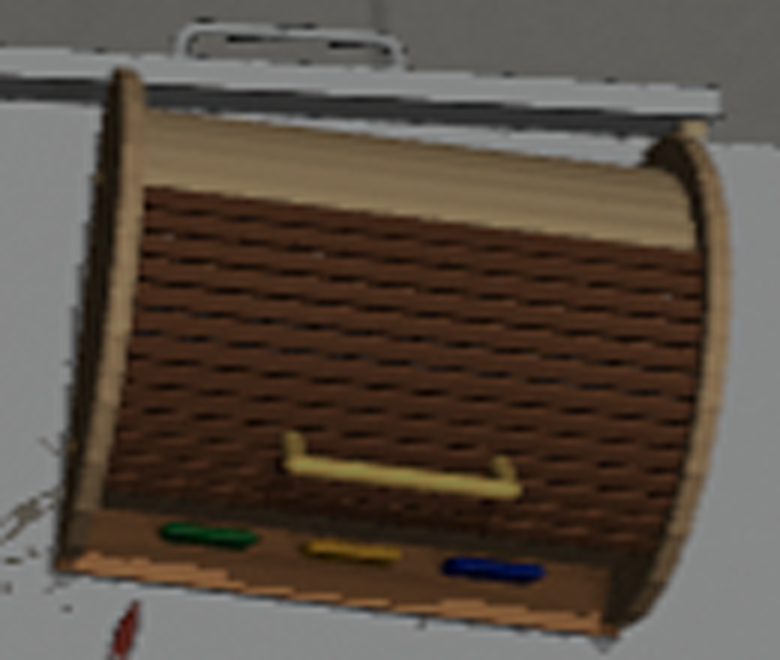

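View pics/s25.png

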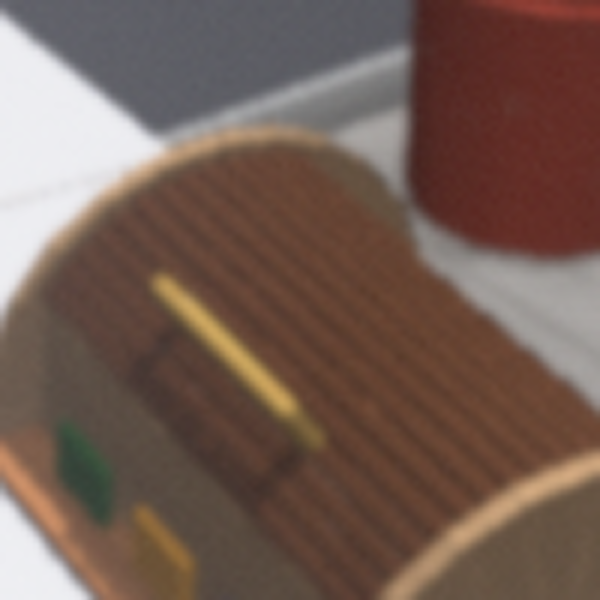

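```bash
python3 -c "
from plant import arm
print(arm.hand_in())"
```

```text
the job is handed in; nothing more can be done
None
```

The shutter was rolled fully open, both jars were set in their cells, and the shutter was rolled fully shut again. The job was handed in at about 25 s of the 72 s allowed; no verdict is reported.

**Jars:** The blue jar is in the right-hand cell behind the blue chip and the yellow jar is in the middle cell behind the yellow chip. Each was lowered at a 30° lean until it stopped hard, then let go. After release both caps showed at the same height and leaning with the crate, about 3.5 mm toward the front.

**Shutter:** At opening it stopped hard with the bar about where it should be at 1.2 rad. At closing it stopped hard where the bar should be at 0 rad. The last top picture put the bar's middle at (402, 477) in the zoomed crop; fully shut predicts (401.5, 476.4).

**Bystanders:** In the last picture the mug and the spray bottle were standing. The arm stayed well away from both.

**What disagreed or went wrong:**
- Both jars stopped about 5 mm above the cell floor I had worked out from the pictures. Both gave the same result and slid freely on contact, so I took it that my floor height was off, not that the jars were stuck.
- With the shutter shut, the jars could not be seen again for a last check.
- The first closing push slipped over the bar, leaving the shutter at about 1.1 rad. I went back behind the bar with the tip lower, and the second push worked.

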